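# Turn over the tasting board and fill every empty well

### The job

The small light tasting board lies wells down: turn it over with the help of the coved steel backstop so that it lies flat on the table with its wells up. Then stand a spare jam jar in every empty well, both in this board and in the long dark tray, upright and resting on the well's floor. Leave the jars that already stand in the tray where they are, and do not disturb the ring cutter, the bottle or the butter dish.

Things in the scene. Friction and masses are not known exactly. Their poses are not given: they have to be found in the camera images.
- backstop: fixed upstand of slippery polished steel, 260 mm long (its y), 75 mm high. Origin on the table below its top front edge; x points away from the robot. Its front is a steepening cove of flat facets: from the table at x = -50 mm to 14 mm high at x = -30, to 50 mm high at x = -5, to 75 mm high at x = 0. Its back is nearly upright, at x = 8 mm; behind that only a 3 mm foot plate to x = 40 mm
- backstop_top (a point): middle of the top front edge, 75 mm up. The board, pushed flat along the table into the cove, climbs it until it leans steeply and sticks out over this edge; with its foot at the cove's toe it leans at about 50 degrees and stays there. Pulled from behind at its upper edge towards the robot, it topples onto the table, other face up
- board_mid (a point): the loose tasting board, light wood, 124 mm (its x) by 100 mm (its y) by 18 mm, about 170 g; point at its centre. Its z axis points out of the PLAIN face: up at the start, to be down at the end; the other face has two round wells, 54 mm across, 8 mm deep. It starts flat before the backstop, its x roughly square to the wall. Too wide to grasp flat; ordinary wood friction on the table
- board_well0 (a point): for the well of the loose board at its x = -30 mm: the point where the centre of a jar is when it stands in the well (17 mm out of the wells' face; with the board lying wells up this is 35 mm above the table, the well's floor being 10 mm above the table)
- board_well1 (a point): for the well of the loose board at its x = 30 mm: the point where the centre of a jar is when it stands in the well (17 mm out of the wells' face; with the board lying wells up this is 35 mm above the table, the well's floor being 10 mm above the table)
- tray_well0 (a point): for well 0 (54 mm in diameter, 8 mm deep, 64 mm apart) of the fixed long dark-wood tray, 84 mm (its x) by 272 mm (its y) by 18 mm high, wells up: the point where the centre of a jar is when it stands in that well (35 mm above the table; the well's floor is 10 mm above the table). y axis along the row
- tray_well1 (a point): for well 1 (54 mm in diameter, 8 mm deep, 64 mm apart) of the fixed long dark-wood tray, 84 mm (its x) by 272 mm (its y) by 18 mm high, wells up: the point where the centre of a jar is when it stands in that well (35 mm above the table; the well's floor is 10 mm above the table). y axis along the row
- tray_well2 (a point): for well 2 (54 mm in diameter, 8 mm deep, 64 mm apart) of the fixed long dark-wood tray, 84 mm (its x) by 272 mm (its y) by 18 mm high, wells up: the point where the centre of a jar is when it stands in that well (35 mm above the table; the well's floor is 10 mm above the table). y axis along the row
- tray_well3 (a point): for well 3 (54 mm in diameter, 8 mm deep, 64 mm apart) of the fixed long dark-wood tray, 84 mm (its x) by 272 mm (its y) by 18 mm high, wells up: the point where the centre of a jar is when it stands in that well (35 mm above the table; the well's floor is 10 mm above the table). y axis along the row
- set0_mid (a point): jar that stands from the start in tray well 0, or is absent (that well is then empty); a small closed jam jar, a plain cylinder 46 mm in diameter and 50 mm tall with a steel lid, about 90 g; point at its centre, half-way up, z along its axis (up). 
- set1_mid (a point): jar that stands from the start in tray well 1, or is absent (that well is then empty); a small closed jam jar, a plain cylinder 46 mm in diameter and 50 mm tall with a steel lid, about 90 g; point at its centre, half-way up, z along its axis (up). 
- set2_mid (a point): jar that stands from the start in tray well 2, or is absent (that well is then empty); a small closed jam jar, a plain cylinder 46 mm in diameter and 50 mm tall with a steel lid, about 90 g; point at its centre, half-way up, z along its axis (up). 
- set3_mid (a point): jar that stands from the start in tray well 3, or is absent (that well is then empty); a small closed jam jar, a plain cylinder 46 mm in diameter and 50 mm tall with a steel lid, about 90 g; point at its centre, half-way up, z along its axis (up). 
- spare0_mid (a point): spare jar standing on the table near the tray, on the robot's side of it; one may be absent; a small closed jam jar, a plain cylinder 46 mm in diameter and 50 mm tall with a steel lid, about 90 g; point at its centre, half-way up, z along its axis (up). 
- spare1_mid (a point): spare jar standing on the table near the tray, on the robot's side of it; one may be absent; a small closed jam jar, a plain cylinder 46 mm in diameter and 50 mm tall with a steel lid, about 90 g; point at its centre, half-way up, z along its axis (up). 
- spare2_mid (a point): spare jar standing on the table near the tray, on the robot's side of it; one may be absent; a small closed jam jar, a plain cylinder 46 mm in diameter and 50 mm tall with a steel lid, about 90 g; point at its centre, half-way up, z along its axis (up). 
- spare3_mid (a point): spare jar standing on the table near the tray, on the robot's side of it; one may be absent; a small closed jam jar, a plain cylinder 46 mm in diameter and 50 mm tall with a steel lid, about 90 g; point at its centre, half-way up, z along its axis (up). 
- spare4_mid (a point): spare jar standing on the table near the tray, on the robot's side of it; one may be absent; a small closed jam jar, a plain cylinder 46 mm in diameter and 50 mm tall with a steel lid, about 90 g; point at its centre, half-way up, z along its axis (up). 
- spare5_mid (a point): spare jar standing on the table near the tray, on the robot's side of it; one may be absent; a small closed jam jar, a plain cylinder 46 mm in diameter and 50 mm tall with a steel lid, about 90 g; point at its centre, half-way up, z along its axis (up). 
- cutter: bystander: steel ring cutter, 94 mm across, 50 mm tall, origin at the centre of its underside
- oil: bystander: green glass bottle, 66 mm across, 160 mm tall, origin at the centre of its underside
- butterdish: bystander: white ceramic butter dish, 120 by 80 by 45 mm, origin at the centre of its underside
Things that resemble listed ones, but are neither listed nor needed, are in the scene too. What is shaped like the part that bears spare3_mid but pink, red or yellow is not meant.

How it is judged (in metres and radians):
On the way:
1. the tasting board lies flat on the table, wells up (angle between board_mid's own z axis and vertical above 3.04 rad and height (world z) of board_mid below 0.016 m and linear speed of board below 0.03 m/s), for 0.3 s.
At the end, for the whole second after the job is handed in: the tasting board lies flat on the table, wells up (within about 6 degrees), and each of the six wells (two in the board, four in the tray) holds a jar, upright within 0.12 rad and at rest, its centre within 8 mm of the seated place (all of step 1 and ((distance between tray_well0 and set0_mid below 0.008 m and angle between set0_mid's own z axis and vertical below 0.12 rad and linear speed of set0 below 0.03 m/s) or (distance between tray_well0 and spare0_mid below 0.008 m and angle between spare0_mid's own z axis and vertical below 0.12 rad and linear speed of spare0 below 0.03 m/s) or (distance between tray_well0 and spare1_mid below 0.008 m and angle between spare1_mid's own z axis and vertical below 0.12 rad and linear speed of spare1 below 0.03 m/s) or (distance between tray_well0 and spare2_mid below 0.008 m and angle between spare2_mid's own z axis and vertical below 0.12 rad and linear speed of spare2 below 0.03 m/s) or (distance between tray_well0 and spare3_mid below 0.008 m and angle between spare3_mid's own z axis and vertical below 0.12 rad and linear speed of spare3 below 0.03 m/s) or (distance between tray_well0 and spare4_mid below 0.008 m and angle between spare4_mid's own z axis and vertical below 0.12 rad and linear speed of spare4 below 0.03 m/s) or (distance between tray_well0 and spare5_mid below 0.008 m and angle between spare5_mid's own z axis and vertical below 0.12 rad and linear speed of spare5 below 0.03 m/s)) and ((distance between tray_well1 and set1_mid below 0.008 m and angle between set1_mid's own z axis and vertical below 0.12 rad and linear speed of set1 below 0.03 m/s) or (distance between tray_well1 and spare0_mid below 0.008 m and angle between spare0_mid's own z axis and vertical below 0.12 rad and linear speed of spare0 below 0.03 m/s) or (distance between tray_well1 and spare1_mid below 0.008 m and angle between spare1_mid's own z axis and vertical below 0.12 rad and linear speed of spare1 below 0.03 m/s) or (distance between tray_well1 and spare2_mid below 0.008 m and angle between spare2_mid's own z axis and vertical below 0.12 rad and linear speed of spare2 below 0.03 m/s) or (distance between tray_well1 and spare3_mid below 0.008 m and angle between spare3_mid's own z axis and vertical below 0.12 rad and linear speed of spare3 below 0.03 m/s) or (distance between tray_well1 and spare4_mid below 0.008 m and angle between spare4_mid's own z axis and vertical below 0.12 rad and linear speed of spare4 below 0.03 m/s) or (distance between tray_well1 and spare5_mid below 0.008 m and angle between spare5_mid's own z axis and vertical below 0.12 rad and linear speed of spare5 below 0.03 m/s)) and ((distance between tray_well2 and set2_mid below 0.008 m and angle between set2_mid's own z axis and vertical below 0.12 rad and linear speed of set2 below 0.03 m/s) or (distance between tray_well2 and spare0_mid below 0.008 m and angle between spare0_mid's own z axis and vertical below 0.12 rad and linear speed of spare0 below 0.03 m/s) or (distance between tray_well2 and spare1_mid below 0.008 m and angle between spare1_mid's own z axis and vertical below 0.12 rad and linear speed of spare1 below 0.03 m/s) or (distance between tray_well2 and spare2_mid below 0.008 m and angle between spare2_mid's own z axis and vertical below 0.12 rad and linear speed of spare2 below 0.03 m/s) or (distance between tray_well2 and spare3_mid below 0.008 m and angle between spare3_mid's own z axis and vertical below 0.12 rad and linear speed of spare3 below 0.03 m/s) or (distance between tray_well2 and spare4_mid below 0.008 m and angle between spare4_mid's own z axis and vertical below 0.12 rad and linear speed of spare4 below 0.03 m/s) or (distance between tray_well2 and spare5_mid below 0.008 m and angle between spare5_mid's own z axis and vertical below 0.12 rad and linear speed of spare5 below 0.03 m/s)) and ((distance between tray_well3 and set3_mid below 0.008 m and angle between set3_mid's own z axis and vertical below 0.12 rad and linear speed of set3 below 0.03 m/s) or (distance between tray_well3 and spare0_mid below 0.008 m and angle between spare0_mid's own z axis and vertical below 0.12 rad and linear speed of spare0 below 0.03 m/s) or (distance between tray_well3 and spare1_mid below 0.008 m and angle between spare1_mid's own z axis and vertical below 0.12 rad and linear speed of spare1 below 0.03 m/s) or (distance between tray_well3 and spare2_mid below 0.008 m and angle between spare2_mid's own z axis and vertical below 0.12 rad and linear speed of spare2 below 0.03 m/s) or (distance between tray_well3 and spare3_mid below 0.008 m and angle between spare3_mid's own z axis and vertical below 0.12 rad and linear speed of spare3 below 0.03 m/s) or (distance between tray_well3 and spare4_mid below 0.008 m and angle between spare4_mid's own z axis and vertical below 0.12 rad and linear speed of spare4 below 0.03 m/s) or (distance between tray_well3 and spare5_mid below 0.008 m and angle between spare5_mid's own z axis and vertical below 0.12 rad and linear speed of spare5 below 0.03 m/s)) and ((distance between board_well0 and spare0_mid below 0.008 m and angle between spare0_mid's own z axis and vertical below 0.12 rad and linear speed of spare0 below 0.03 m/s) or (distance between board_well0 and spare1_mid below 0.008 m and angle between spare1_mid's own z axis and vertical below 0.12 rad and linear speed of spare1 below 0.03 m/s) or (distance between board_well0 and spare2_mid below 0.008 m and angle between spare2_mid's own z axis and vertical below 0.12 rad and linear speed of spare2 below 0.03 m/s) or (distance between board_well0 and spare3_mid below 0.008 m and angle between spare3_mid's own z axis and vertical below 0.12 rad and linear speed of spare3 below 0.03 m/s) or (distance between board_well0 and spare4_mid below 0.008 m and angle between spare4_mid's own z axis and vertical below 0.12 rad and linear speed of spare4 below 0.03 m/s) or (distance between board_well0 and spare5_mid below 0.008 m and angle between spare5_mid's own z axis and vertical below 0.12 rad and linear speed of spare5 below 0.03 m/s)) and ((distance between board_well1 and spare0_mid below 0.008 m and angle between spare0_mid's own z axis and vertical below 0.12 rad and linear speed of spare0 below 0.03 m/s) or (distance between board_well1 and spare1_mid below 0.008 m and angle between spare1_mid's own z axis and vertical below 0.12 rad and linear speed of spare1 below 0.03 m/s) or (distance between board_well1 and spare2_mid below 0.008 m and angle between spare2_mid's own z axis and vertical below 0.12 rad and linear speed of spare2 below 0.03 m/s) or (distance between board_well1 and spare3_mid below 0.008 m and angle between spare3_mid's own z axis and vertical below 0.12 rad and linear speed of spare3 below 0.03 m/s) or (distance between board_well1 and spare4_mid below 0.008 m and angle between spare4_mid's own z axis and vertical below 0.12 rad and linear speed of spare4 below 0.03 m/s) or (distance between board_well1 and spare5_mid below 0.008 m and angle between spare5_mid's own z axis and vertical below 0.12 rad and linear speed of spare5 below 0.03 m/s))); the robot touches nothing.
It fails at once if a jar that stood in the tray from the start is moved more than 15 mm (distance of any of set0_mid, set1_mid, set2_mid, set3_mid from where it was at the start of the episode above 0.015 m).
It fails at once if the ring cutter, bottle or butter dish is moved more than 25 mm or tipped (distance of any of cutter, oil, butterdish from where it was at the start of the episode above 0.025 m or angle between any of cutter, oil, butterdish's own z axis and vertical above 0.4 rad).
Of set0, set1, set2, set3 only 1 to 2 are there at a start; the rules pass over those that are not, and their reading is None.
Of spare0, spare1, spare2, spare3, spare4, spare5 only 5 to 6 are there at a start; the rules pass over those that are not, and their reading is None.
At some moment in a run one of spare0, spare1, spare2, spare3, spare4, spare5 may be knocked a few centimetres aside while the robot is not near it.
It also fails if it takes over 192 s, if anything falls off the work surface, if the arm or the gripper's body presses on something with over 40 N, if the wrist force passes 120 N, or if a joint passes its speed limit or range.

### The arm

A 6-joint arm with a two-finger parallel gripper is mounted at the origin on the work surface. World frame = base frame: x ahead of the robot, y to its left, z up, the work surface at z = 0. Lengths are in mm, angles in rad, forces in N, time in s.
With the tool pointing down it reaches from about 350 to 875 mm from the base axis. Payload 15.5 kg.
Tool frame: the origin (TCP) lies on the centre line of the jaws, within the pads' length; the fingertips stand arm.tcp_to_tips ahead of it and the grasp point (between the pads) lies 3 mm ahead of it (arm.tcp_to_tips is the distance from the TCP to the fingertips, in mm); z points along the fingers, x is the direction in which the jaws open and shut, and the axes are right-handed (so a half turn about z gives the same grasp; the last joint's range is limited). The gripper opens to 85 mm and grips with 20 to 120 N. Pads are 22 mm wide; open, the fingers measure 114 mm over their backs; the gripper's body (76 mm by 85 mm) begins 54 mm behind the grasp point. The pads swing forward as they close: fully open they stand 13 mm farther back than shut.
Start: joints at [1.083, 0.494, 1.345, -0, 1.302, -0.096], TCP at [238.653, 577.643, 253.277] pointing down, gripper open.
Joint ranges: [-2.91, 2.91], [-0.82, 2.16], [0.22, 2.67], [-1.22, 4.37], [0.12, 2.79], [-3.08, 3.08]. Speed limits (rad/s): [1.89, 1.89, 2.57, 3.01, 3.01, 3.01].

### API

Orientations are given as a unit quaternion [w, x, y, z].
In Python, from cell import readout, imaging, arm, finder gives the robot as it stands.
- The arm moves only by the shell command python3 -m handwheel 'ROWS' [OPENING] [FORCE]. ROWS is JSON, a list of rows, each a list of 6 numbers: the shift along the tool's x, y, z in m, then the turn, a rotation vector about the tool's x, y, z in degrees. A call has 1 to 12 rows; each row shifts and turns the pose as measured when the row begins, along the tool's axes as they then stand; what a row does not reach is not made up. A row lasts 1/12 s, in which the tool goes at most 41.7 mm and 7.16 degrees, less where a joint would pass 70% of its speed; a pose out of reach is approached as far as the arm can. A call is refused whole if a number of a shift passes 0.0417 or a number of a turn 7.16, either way. A call with a gripper value outside its range is refused whole. OPENING is the finger opening in m, from 0 to 0.0854, set as the call begins (- or left out, the last holds). The fingers move at their own pace and stop on an object; FORCE is the grip in N (left out, the last holds). Time passes only in rows, so rows that do not move let the fingers close. It gives the time, the measured TCP pose, the force and the opening at its end, in the units of the state.
- readout.observe(): the state, without advancing time (a new reading comes with each control period).
- imaging.capture(name): name is "scene" or "side" or "wrist"; returns a dict with "img" (420x560x3 uint8, red, green, blue), "vfov" (degrees; the focal length in pixels is half the picture's height over the tangent of half this angle, whatever the lens; pixels are square), "cx", "cy" (the principal point, pixels), "D" ([k1, k2, p1, p2, k3] as OpenCV has them; the pictures are not rectified), "cam_to_world" (4x4, takes a point from camera to world coordinates). Camera axes: x right, y down, z forward; pixel columns grow to the right and rows downward; lengths in mm; the calibration is good to about 2 mm. A picture is of the moment at which its call begins. There is no depth.
- arm.job_done(): hands the job in, once; it reports no verdict.
Trained networks look in a picture, given as the dict that the camera call returned (one of the last four; its "shot" number tells which), for a name from the list of things; names that differ only in an ending like _2 or _b are one class to them, and where a whole thing is asked for, a point or a joint stands for the part that bears it (a point fixed in the world has none). Each returns a list of dicts, best first, with "score" (0 to 1); they miss things now and then, are a little off and sometimes report something else, mostly with a low value. They report only what shows in the picture. A call takes as long as a camera call. They do not tell look-alikes from the thing itself.
- finder.look_for(label, picture): "point" ([column, row] in pixels, amid what is visible of it).
- finder.place_of(label, picture): "point" ([column, row] in pixels: a listed point, or the origin of a listed thing).
The state is a dict: "time_s": time; "joint_positions": joint angles; "joint_vel": joint speeds; "tau": joint torques, N m; "tcp_pos": TCP position; "tcp_rot": TCP orientation; "force": force on the tool from outside, world axes, zero at the start; "ft_torque": the same for the moment, N m; "opening": finger opening in mm.
Only numpy, scipy, OpenCV 4.12 (cv2) and the standard library are available. Lean on these libraries where they do the work, as an engineer would, in place of code of your own. Each camera call takes 0.05 s, during which the arm holds its last target.

## Working session

There is one attempt and no reset: what is moved stays moved. The work goes in short steps, Python scripts to look and compute and a shell command to move; the robot and the scene stay as the last step left them, time stands still between calls to the robot, and variables do not carry over. Pictures are saved under pics/ and viewed, and the job is handed in when it is done.

```bash
ls -la; mkdir -p pics; cat > h.py <<'E'
import numpy as np, cv2
from cell import readout, imaging, arm, finder
def K(p):
    f=p["img"].shape[0]/2/np.tan(np.radians(p["vfov"])/2)
    return np.array([[f,0,p["cx"]],[0,f,p["cy"]],[0,0,1.]])
def ray(p,uv):
    n=cv2.undistortPoints(np.array([[uv]],float),K(p),np.array(p["D"],float))[0,0]
    M=np.array(p["cam_to_world"]); d=M[:3,:3]@np.array([n[0],n[1],1]); return M[:3,3],d
def onz(p,uv,z):
    o,d=ray(p,uv); return o+d*(z-o[2])/d[2]
def proj(p,P):
    M=np.linalg.inv(np.array(p["cam_to_world"])); 
    r,_=cv2.Rodrigues(M[:3,:3]); 
    return cv2.projectPoints(np.array(P,float).reshape(-1,1,3),r,M[:3,3],K(p),np.array(p["D"],float))[0][:,0]
def save(p,n): cv2.imwrite(f"pics/{n}.png",p["img"][:,:,::-1])
def tri(a,ua,b,ub):
    o1,d1=ray(a,ua);o2,d2=ray(b,ub)
    A=np.stack([d1,-d2],1);t=np.linalg.lstsq(A,o2-o1,rcond=None)[0]
    p1=o1+d1*t[0];p2=o2+d2*t[1];return (p1+p2)/2,np.linalg.norm(p1-p2)
E
python3 - <<'E'
from h import *
np.set_printoptions(precision=1,suppress=True)
print(readout.observe(), arm.tcp_to_tips)
for c in("scene","side","wrist"):
    p=imaging.capture(c);save(p,c+"0");print(c,p["cam_to_world"],p["vfov"],p["D"])
    cv2.imwrite
E
```

```text
total 12
drwxr-xr-x  3 agent agent 4096 Dec  7 03:25 .
drwxr-xr-x 23 root  root  4096 Dec  7 03:25 ..
drwxr-xr-x  2 agent agent 4096 Dec  7 03:25 pics
{'time_s': 0.0, 'joint_positions': array([ 1.1,  0.5,  1.3,  0. ,  1.3, -0.1]), 'joint_vel': array([ 0.,  0., -0., -0.,  0., -0.]), 'tau': array([  0. , -88.2, -38.4,   0. ,   0. ,   0. ]), 'tcp_pos': array([238.5, 577.4, 252.7]), 'tcp_rot': array([ 0. ,  0.8,  0.6, -0. ]), 'force': array([-0.7,  0.7,  0.1]), 'ft_torque': array([-0. , -0.1,  0. ]), 'opening': 85.74917309946555} 22.0
scene [[  -0.4    0.7   -0.6 1161.4]
 [   0.9    0.3   -0.2  215.3]
 [   0.    -0.7   -0.7  847.7]
 [   0.     0.     0.     1. ]] 51.1117896274424 [-0.1  0.   0.   0.   0. ]
side [[   0.9   -0.3    0.3  149.5]
 [  -0.4   -0.6    0.7 -849.8]
 [  -0.    -0.7   -0.7  928.7]
 [   0.     0.     0.     1. ]] 52.26902227623496 [-0.1  0.   0.   0.   0. ]
wrist [[  0.4   0.9   0.3 159.2]
 [  0.9  -0.4  -0.1 610.6]
 [ -0.    0.3  -0.9 372.4]
 [  0.    0.    0.    1. ]] 69.26119706857124 [-0.1  0.   0.   0.   0. ]
```

View pics/scene0.png

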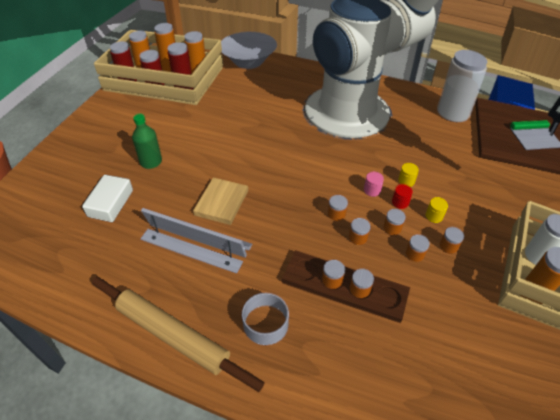

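View pics/side0.png

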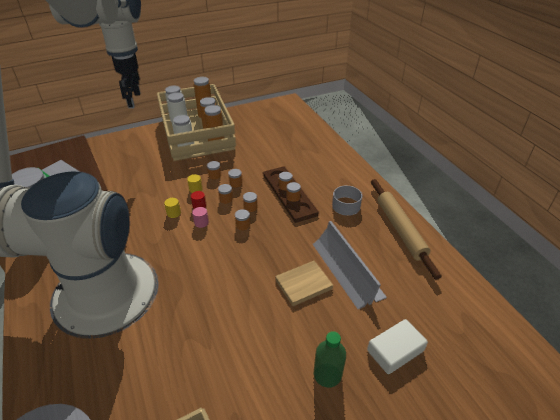

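View pics/wrist0.png

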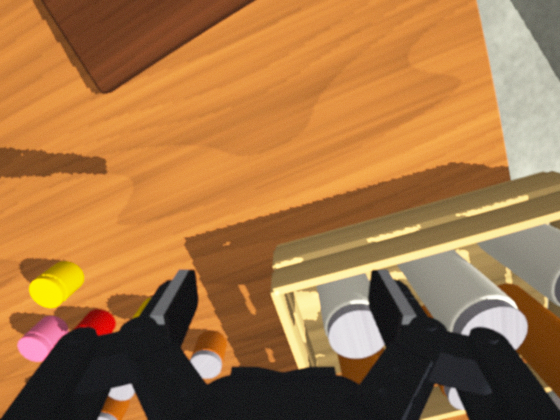

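The scene picture shows the board at about (220,200), and the backstop with its front toward the robot at (195,237). The tray is at (345,285) with jars at (334,273) and (362,283). Five orange spares are at (338,207), (360,231), (395,221), (418,247) and (453,239). Pink, red and yellow look-alikes stand behind them.

```bash
python3 - <<'E'
from h import *
np.set_printoptions(precision=1,suppress=True)
a=imaging.capture("scene");b=imaging.capture("side")
names=["backstop","backstop_top","board_mid","tray_well0","tray_well1","tray_well2","tray_well3","set0_mid","spare0_mid","cutter","oil","butterdish"]
zz={"backstop":0,"backstop_top":75,"board_mid":9,"cutter":0,"oil":0,"butterdish":0}
for n in names:
    z=zz.get(n,35 if n[0]=='t' or n[:3]=='set' else 25)
    for c,p in(("scene",a),("side",b)):
        print(n,c,[(np.round(r["point"],1),round(r["score"],2),onz(p,r["point"],z)[:2]) for r in finder.place_of(n,p) if r["score"]>.2])
E
```

```text
backstop scene [(array([195.6, 246. ]), 0.78, array([ 656.9, -191.4])), (array([361.8, 280.8]), 0.21, array([605.9, 203.3]))]
backstop side [(array([349.2, 266.5]), 0.6, array([ 656.2, -192.7])), (array([286.4, 180.4]), 0.5, array([660.8, 247.6]))]
backstop_top scene [(array([190. , 221.2]), 0.92, array([ 644.3, -200.9]))]
backstop_top side [(array([353.4, 250.2]), 0.85, array([ 656. , -199.7]))]
board_mid scene []
board_mid side [(array([302.4, 281.3]), 0.74, array([ 506.7, -192.3])), (array([285. , 181.8]), 0.33, array([648. , 231.7]))]
tray_well0 scene [(array([390.3, 296.2]), 0.92, array([644.4, 270.7])), (array([329.8, 272.3]), 0.89, array([632.9, 132.4])), (array([305.2, 264.4]), 0.88, array([632.9,  75.3])), (array([360.5, 280.5]), 0.64, array([629.1, 200.9]))]
tray_well0 side [(array([291.8, 192.6]), 0.7, array([630.2, 138.9])), (array([283., 180.]), 0.69, array([631.9, 213.1])), (array([278.3, 174.5]), 0.63, array([629.9, 248.4])), (array([298.8, 204.3]), 0.56, array([625.4,  76.1])), (array([308.2, 282.8]), 0.45, array([ 508.4, -221.8]))]
tray_well1 scene [(array([390.3, 29
[... 1529 characters left out ...]
_mid scene []
set0_mid side []
spare0_mid scene [(array([216.7, 215.2]), 0.59, array([ 569.7, -175.6])), (array([149.2, 162. ]), 0.52, array([ 466.2, -438.5]))]
spare0_mid side [(array([295.7, 191.7]), 0.53, array([649.5, 148.9]))]
cutter scene [(array([265.7, 325.6]), 0.83, array([785.7,  43. ]))]
cutter side [(array([347.5, 209.8]), 0.64, array([777.6,  21.7]))]
oil scene [(array([149.6, 159.7]), 0.82, array([ 436.4, -462.7])), (array([359.2, 282.6]), 0.41, array([612.6, 199. ]))]
oil side [(array([328.5, 374.5]), 0.63, array([ 443.1, -458.8]))]
butterdish scene [(array([106.4, 201.7]), 0.93, array([ 618.8, -483.1]))]
butterdish side [(array([394.5, 352.3]), 0.98, array([ 615.6, -475. ]))]
```

```bash
python3 - <<'E'
from h import *
a=imaging.capture("scene");b=imaging.capture("side")
def crop(p,x0,y0,x1,y1,s,n):
    im=cv2.resize(p["img"][y0:y1,x0:x1],None,fx=s,fy=s,interpolation=cv2.INTER_CUBIC);cv2.imwrite(f"pics/{n}.png",im[:,:,::-1])
crop(a,120,160,270,280,5,"s1");crop(b,260,210,410,320,5,"d1")
crop(a,280,170,480,320,4,"s2");crop(b,150,150,350,250,4,"d2")
E
```

```text
(no output)
```

View pics/s1.png

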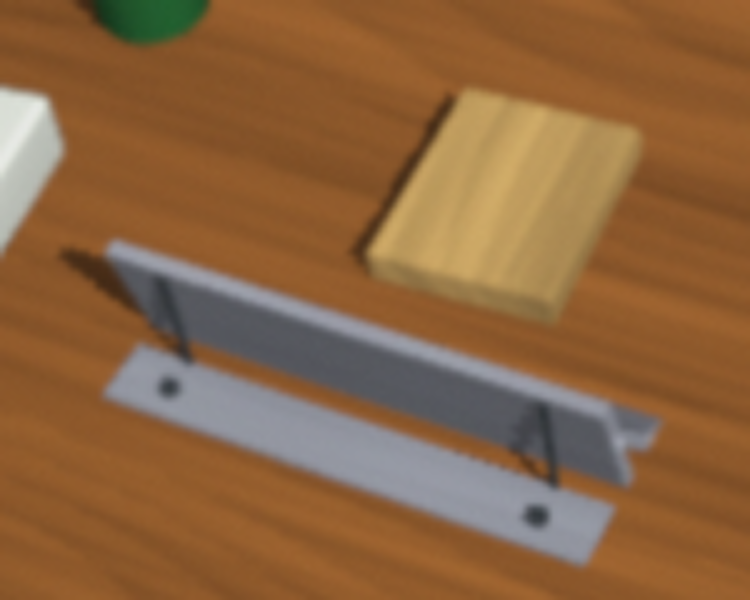

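View pics/d1.png

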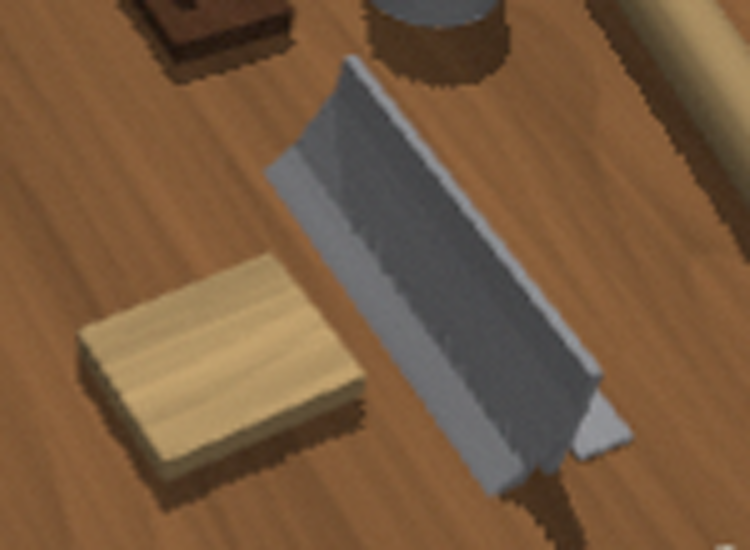

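View pics/s2.png

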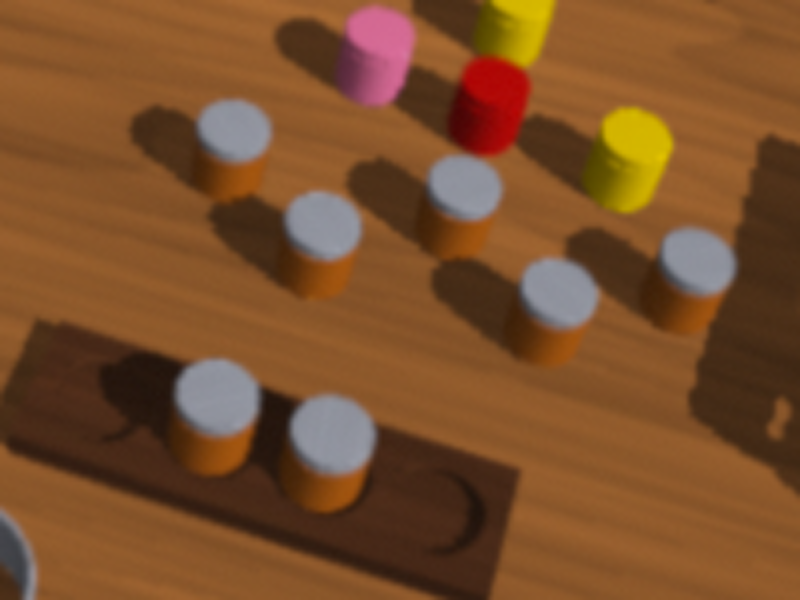

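View pics/d2.png

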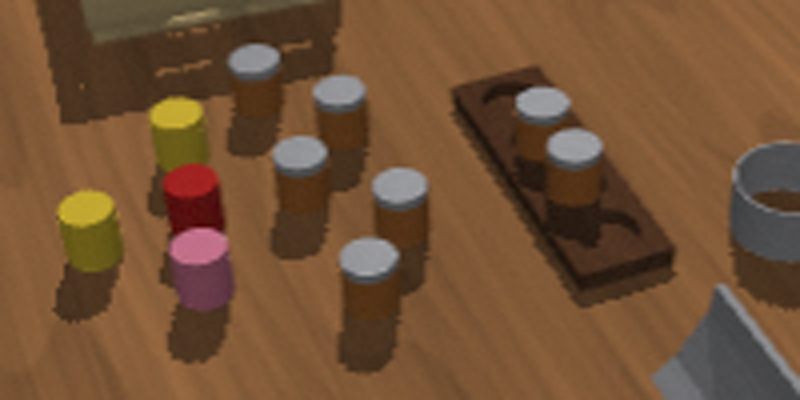

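```bash
python3 - <<'E'
from h import *
np.set_printoptions(precision=1,suppress=True)
a=imaging.capture("scene");b=imaging.capture("side")
def m(p,o,s,z,L):
    return np.array([onz(p,((u+.5)/s-.5+o[0],(v+.5)/s-.5+o[1]),z)[:2] for u,v in L])
print("board s",m(a,(120,160),5,18,[(468,90),(640,135),(553,310),(368,262)]))
print("board d",m(b,(260,210),5,18,[(80,333),(270,255),(363,378),(165,462)]))
print("top s",m(a,(120,160),5,75,[(112,240),(612,402)]))
print("top d",m(b,(260,210),5,75,[(345,62),(592,380)]))
print("toe d",m(b,(260,210),5,0,[(268,172),(492,495)]))
print("spare s",m(a,(280,170),4,50,[(234,130),(323,226),(465,188),(558,293),(697,261)]))
print("spare d",m(b,(150,150),4,50,[(369,258),(400,187),(300,155),(340,92),(254,60)]))
print("set s",m(a,(280,170),4,60,[(217,398),(332,435)]))
print("set d",m(b,(150,150),4,60,[(575,148),(543,105)]))
print("tray s",m(a,(280,170),4,18,[(38,322),(518,468),(490,598)]))
print("tray d",m(b,(150,150),4,18,[(455,92),(538,68),(672,250),(580,285)]))
print("pink.. s",m(a,(280,170),4,50,[(380,30),(493,80),(633,132)]))
E
```

```text
board s [[ 450.1 -247.2]
 [ 446.9 -147.6]
 [ 570.8 -139. ]
 [ 577.  -238.6]]
board d [[ 444.  -152.4]
 [ 565.5 -144.4]
 [ 570.4 -244. ]
 [ 449.5 -250. ]]
top s [[ 650.3 -328.2]
 [ 649.1  -68. ]]
top d [[ 648.8  -72.6]
 [ 649.  -331.2]]
toe d [[ 603.3  -70.5]
 [ 602.4 -328.3]]
spare s [[441.2  93.6]
 [494.6 163.5]
 [434.9 236.6]
 [493.1 303.2]
 [439.6 378.3]]
spare d [[437.9  91. ]
 [490.4 160.9]
 [430.2 233.5]
 [489.4 301.9]
 [436.2 378.2]]
set s [[638.4 140.7]
 [638.8 204.3]]
set d [[634.6 137.1]
 [635.1 200.8]]
tray s [[597.9  24.7]
 [595.1 306.3]
 [678.9 307.5]]
tray d [[595.2 301.4]
 [677.6 304. ]
 [672.5  34.4]
 [587.8  27.6]]
pink.. s [[322.1 158. ]
 [339.1 236. ]
 [350.4 327.7]]
```

```bash
cat >> h.py <<'E'
from scipy.spatial.transform import Rotation as R
def st():
    s=readout.observe(); q=s["tcp_rot"]; return s,np.array(s["tcp_pos"]),R.from_quat([q[1],q[2],q[3],q[0]])
def goal(P,yaw):
    """yaw: world direction (deg) of tool x, tool pointing down"""
    s,p,r=st(); c,n=np.cos(np.radians(yaw)),np.sin(np.radians(yaw))
    T=R.from_matrix(np.array([[c,n,0],[n,-c,0],[0,0,-1.]]))
    rv=(r.inv()*T).as_rotvec(degrees=True)
    d=r.inv().apply(np.array(P,float)-p)
    print("t %.2f pos"%s["time_s"],np.round(p,1),"toolx",np.round(r.as_matrix()[:,0],3),"z",np.round(r.as_matrix()[:,2],3),"j",np.round(s["joint_positions"],2),"F",np.round(s["force"],1),"op %.1f"%s["opening"])
    print(" shift now(mm)",np.round(d,1)," turn(deg)",np.round(rv,2)," shift after turn",np.round(T.inv().apply(np.array(P,float)-p),1))
E
cat > g.py <<'E'
import sys;from h import *
goal([float(v) for v in sys.argv[1:4]],float(sys.argv[4]))
E
python3 g.py 400 -197 120 90
python3 g.py 400 -197 120 -90;  python3 -c "
from h import *
s,p,r=st();p2=np.array(imaging.capture('wrist')['cam_to_world']);print(r.inv().apply(p2[:3,3]-p), r.inv().as_matrix()@p2[:3,:3])"
```

```text
t 1.65 pos [238.7 577.6 253.3] toolx [ 0.382  0.924 -0.   ] z [-0. -0. -1.] j [ 1.08  0.49  1.35 -0.    1.3  -0.1 ] F [ 0.2 -0.  -1. ] op 85.5
 shift now(mm) [-654.3  444.9  133.3]  turn(deg) [ -0.     0.   -22.45]  shift after turn [-774.6  161.3  133.3]
t 1.65 pos [238.7 577.6 253.3] toolx [ 0.382  0.924 -0.   ] z [-0. -0. -1.] j [ 1.08  0.49  1.35 -0.    1.3  -0.1 ] F [ 0.2 -0.  -1. ] op 85.5
 shift now(mm) [-654.3  444.9  133.3]  turn(deg) [  0.     0.   157.55]  shift after turn [ 774.6 -161.3  133.3]
[   0.25038933  -85.97606693 -119.62563307] [[ 9.99999820e-01  2.67771242e-04  5.37783496e-04]
 [-4.27406539e-04  9.46181452e-01  3.23636335e-01]
 [-4.22180266e-04 -3.23636507e-01  9.46181396e-01]]
```

```bash
python3 -m handwheel '[[0,0,0,0,0,-5.6],[0,0,0,0,0,-5.6],[0,0,0,0,0,-5.6],[0,0,0,0,0,-5.6],[-0.04,0.02,0,0,0,0],[-0.04,0.02,0,0,0,0],[-0.04,0.02,0,0,0,0],[-0.04,0.02,0,0,0,0],[-0.04,0.02,0,0,0,0],[-0.04,0.02,0,0,0,0],[-0.04,0.02,0,0,0,0],[-0.04,0.02,0,0,0,0]]' 0.06 40; python3 g.py 412 -197 120 90
```

```text
time_s: 2.7
tcp_pos: [393.4, 281.6, 252.4]
tcp_rot: [-0.001, 0.696, 0.718, 0.002]
force: [1.3, 0.8, -0.6]
opening: 60.3
t 2.70 pos [393.4 281.6 252.4] toolx [-0.03   1.     0.004] z [ 0.002  0.004 -1.   ] j [ 0.5   0.3   1.69  0.    1.16 -1.11] F [ 1.3  0.8 -0.6] op 60.3
 shift now(mm) [-479.5    4.   130.3]  turn(deg) [ 0.12 -0.25  1.72]  shift after turn [-478.6   18.6  132.4]
```

```bash
python3 -m handwheel '[[-0.04,0,0,0,0,1.7],[-0.04,0,0,0,0,0],[-0.04,0,0,0,0,0],[-0.04,0,0,0,0,0],[-0.04,0.003,0,0,0,0],[-0.04,0.003,0,0,0,0],[-0.04,0.003,0,0,0,0],[-0.04,0.003,0,0,0,0],[-0.04,0.003,0,0,0,0],[-0.04,0.003,0.02,0,0,0],[-0.04,0,0.03,0,0,0],[-0.04,0,0.03,0,0,0]]' 0.06 40; python3 g.py 412 -197 120 90
python3 - <<'E'
from h import *
save(imaging.capture("wrist"),"w1")
E
```

```text
time_s: 3.7
tcp_pos: [415.8, -200.4, 188.5]
tcp_rot: [0.008, 0.708, 0.706, 0.007]
force: [1.8, 0.1, -0.3]
opening: 59.9
t 3.70 pos [ 415.8 -200.4  188.5] toolx [ 0.002  1.    -0.001] z [ 0.022 -0.001 -1.   ] j [-0.59  0.35  1.83  0.01  0.94 -2.16] F [ 1.8  0.1 -0.3] op 59.9
 shift now(mm) [ 3.4 -5.3 68.4]  turn(deg) [ 1.24  0.08 -0.14]  shift after turn [ 3.4 -3.8 68.5]
```

View pics/w1.png

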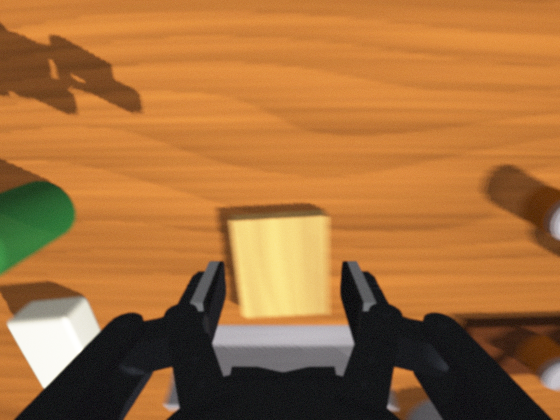

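```bash
python3 -m handwheel '[[0.001,-0.002,0.035,1.2,0,0],[0.001,-0.001,0.035,0,0,0],[0.001,0,0.035,0,0,0],[0,0,0.03,0,0,0],[0,0,0.02,0,0,0],[0,0,0,0,0,0]]' 0.06 40; python3 g.py 412 -197 27 90
```

```text
time_s: 4.25
tcp_pos: [414.8, -208.0, 23.4]
tcp_rot: [0.003, 0.711, 0.703, -0.001]
force: [-1.7, 0.1, -0.3]
opening: 59.7
t 4.25 pos [ 414.8 -208.    23.4] toolx [ 0.011  1.    -0.005] z [ 0.003 -0.005 -1.   ] j [-0.59  0.66  1.95 -0.01  0.52 -2.15] F [-1.7  0.1 -0.3] op 59.7
 shift now(mm) [11.  -2.9 -3.7]  turn(deg) [ 0.17  0.3  -0.64]  shift after turn [11.  -2.8 -3.6]
```

```bash
python3 -m handwheel '[[0.008,0,-0.003,0,0.3,-0.6],[0.003,0.004,-0.001,0,0,0],[0,0.01,0,0,0,0],[0,0.01,0,0,0,0],[0,0.01,0,0,0,0],[0,0.01,0,0,0,0],[0,0.01,0,0,0,0],[0,0.01,0,0,0,0],[0,0.01,0,0,0,0],[0,0.01,0,0,0,0],[0,0,0,0,0,0]]' 0.06 40; python3 g.py 574 -197 27 90
python3 - <<'E'
from h import *
p=imaging.capture("side")
im=cv2.resize(p["img"][180:340,210:420],None,fx=3.5,fy=3.5);cv2.imwrite("pics/d3.png",im[:,:,::-1])
E
```

```text
time_s: 5.17
tcp_pos: [516.1, -196.5, 41.8]
tcp_rot: [0.01, 0.706, 0.708, 0.004]
force: [-0.5, -0.6, -0.6]
opening: 60.0
t 5.17 pos [ 516.1 -196.5   41.8] toolx [-0.003  1.    -0.008] z [ 0.02  -0.008 -1.   ] j [-0.47  0.68  1.74  0.    0.7  -2.05] F [-0.5 -0.6 -0.6] op 60.0
 shift now(mm) [-0.5 57.6 15.9]  turn(deg) [1.14 0.47 0.19]  shift after turn [-0.5 57.9 14.8]
```

View pics/d3.png

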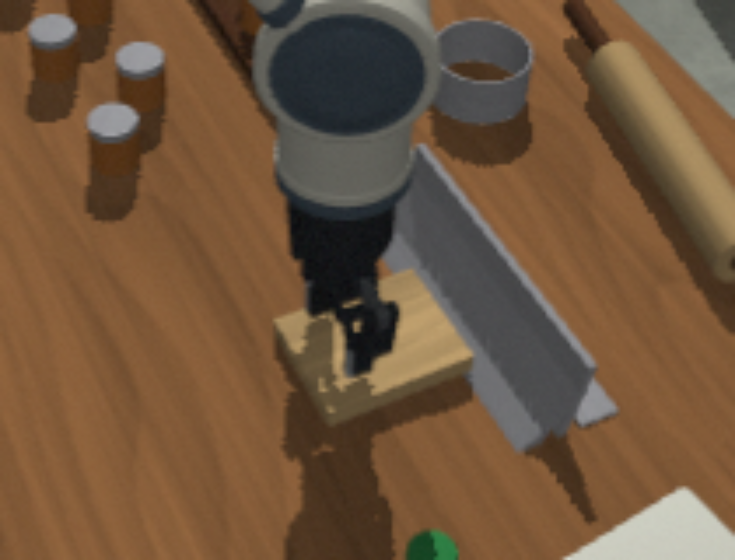

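```bash
python3 -m handwheel '[[0,0,-0.025,1.1,0.4,0],[0,-0.03,0,0,0,0],[0,-0.03,0,0,0,0],[0,-0.03,0,0,0,0],[0,-0.02,0,0,0,0],[0,0,0,0,0,0]]' 0.06 40; python3 g.py 420 -197 27 90
python3 - <<'E'
from h import *
np.set_printoptions(precision=1,suppress=True)
p=imaging.capture("side")
im=cv2.resize(p["img"][180:340,210:420],None,fx=3.5,fy=3.5);cv2.imwrite("pics/d4.png",im[:,:,::-1])
E
```

```text
time_s: 5.72
tcp_pos: [402.7, -195.7, 71.6]
tcp_rot: [0.003, 0.705, 0.71, 0.0]
force: [0.8, -0.1, -0.2]
opening: 59.5
t 5.72 pos [ 402.7 -195.7   71.6] toolx [-0.007  1.    -0.004] z [ 0.005 -0.004 -1.   ] j [-0.59  0.55  1.97 -0.    0.62 -2.16] F [ 0.8 -0.1 -0.2] op 59.5
 shift now(mm) [-1.2 17.1 44.7]  turn(deg) [0.29 0.23 0.42]  shift after turn [-1.3 17.3 44.6]
```

View pics/d4.png

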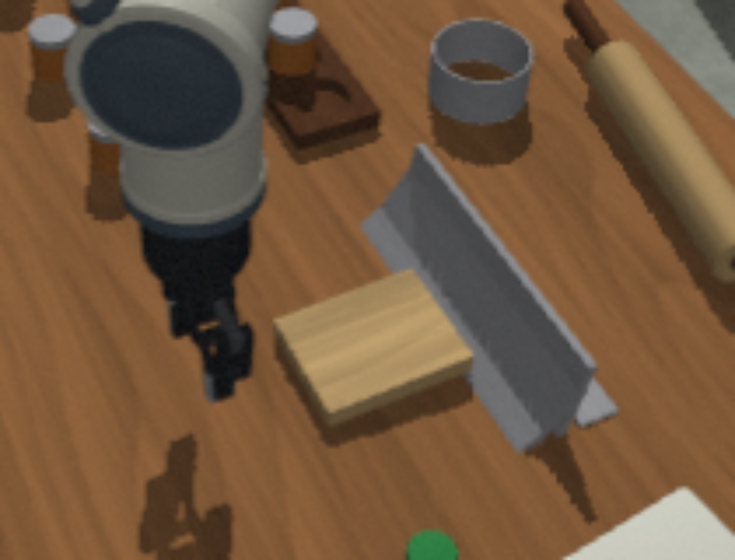

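```bash
python3 - <<'E'
from h import *
np.set_printoptions(precision=1,suppress=True)
p=imaging.capture("side")
print(np.array([onz(p,((u+.5)/3.5-.5+210,(v+.5)/3.5-.5+180),18)[:2] for u,v in [(275,325),(335,413),(470,355),(410,271)]]))
E
python3 -m handwheel '[[0,0.01,0.01,0.3,0.2,0.4],[0,0.01,0.012,0,0,0],[0,0.01,0.012,0,0,0],[0,0,0,0,0,0]]' 0.06 40; python3 g.py 450 -197 22 90
```

```text
[[ 481.2 -154.6]
 [ 486.  -251.2]
 [ 606.4 -244.7]
 [ 606.1 -148. ]]
time_s: 6.15
tcp_pos: [442.1, -198.5, 38.8]
tcp_rot: [0.005, 0.707, 0.707, 0.001]
force: [-0.7, 0.3, -0.2]
opening: 60.0
t 6.15 pos [ 442.1 -198.5   38.8] toolx [ 0.     1.    -0.006] z [ 0.009 -0.006 -1.   ] j [-0.54  0.64  1.9  -0.    0.59 -2.11] F [-0.7  0.3 -0.2] op 60.0
 shift now(mm) [ 1.6  7.7 16.9]  turn(deg) [ 0.52  0.35 -0.02]  shift after turn [ 1.5  7.9 16.8]
```

```bash
python3 -m handwheel '[[0.001,0,0.008,0.5,0.3,0],[0,0,0.008,0,0,0],[0,0.0,0.001,0,0,0],[0,0,0,0,0,0]]' 0.06 40; python3 g.py 470 -197 20 90
```

```text
time_s: 6.48
tcp_pos: [443.5, -197.4, 21.1]
tcp_rot: [0.001, 0.707, 0.708, -0.0]
force: [-0.5, 0.0, 0.6]
opening: 59.9
t 6.48 pos [ 443.5 -197.4   21.1] toolx [-0.001  1.    -0.001] z [ 0.001 -0.001 -1.   ] j [-0.54  0.68  1.9  -0.    0.57 -2.11] F [-0.5  0.   0.6] op 59.9
 shift now(mm) [ 0.4 26.5  1.1]  turn(deg) [0.04 0.06 0.08]  shift after turn [ 0.4 26.5  1.1]
```

```bash
python3 -m handwheel '[[0,0.01,0.0005,0,0,0],[0,0.01,0.0005,0,0,0],[0,0.01,0.0005,0,0,0],[0,0.01,0.0005,0,0,0]]' 0.06 40; python3 g.py 574 -197 20 90
```

```text
time_s: 6.82
tcp_pos: [484.5, -197.1, 19.8]
tcp_rot: [-0.001, 0.707, 0.707, -0.0]
force: [-4.2, -0.2, 1.8]
opening: 60.4
t 6.82 pos [ 484.5 -197.1   19.8] toolx [0. 1. 0.] z [-0.001  0.    -1.   ] j [-0.5   0.7   1.8  -0.    0.64 -2.07] F [-4.2 -0.2  1.8] op 60.4
 shift now(mm) [ 0.1 89.5 -0.4]  turn(deg) [-0.08 -0.   -0.02]  shift after turn [ 0.1 89.5 -0.2]
```

```bash
python3 -m handwheel '[[0,0.01,0,0,0,0],[0,0.01,0,0,0,0],[0,0.01,0,0,0,0],[0,0.01,0,0,0,0]]' 0.06 40; python3 g.py 574 -197 20 90
python3 - <<'E'
from h import *
p=imaging.capture("side")
im=cv2.resize(p["img"][180:340,210:420],None,fx=3.5,fy=3.5);cv2.imwrite("pics/d5.png",im[:,:,::-1])
E
```

```text
time_s: 7.15
tcp_pos: [529.0, -196.4, 20.3]
tcp_rot: [-0.001, 0.707, 0.707, -0.001]
force: [-1.0, -0.1, 0.2]
opening: 60.2
t 7.15 pos [ 529.  -196.4   20.3] toolx [-0.  1.  0.] z [-0.003  0.    -1.   ] j [-0.46  0.73  1.69 -0.    0.72 -2.03] F [-1.  -0.1  0.2] op 60.2
 shift now(mm) [-0.6 45.   0.2]  turn(deg) [-0.14 -0.01  0.02]  shift after turn [-0.6 45.   0.3]
```

View pics/d5.png

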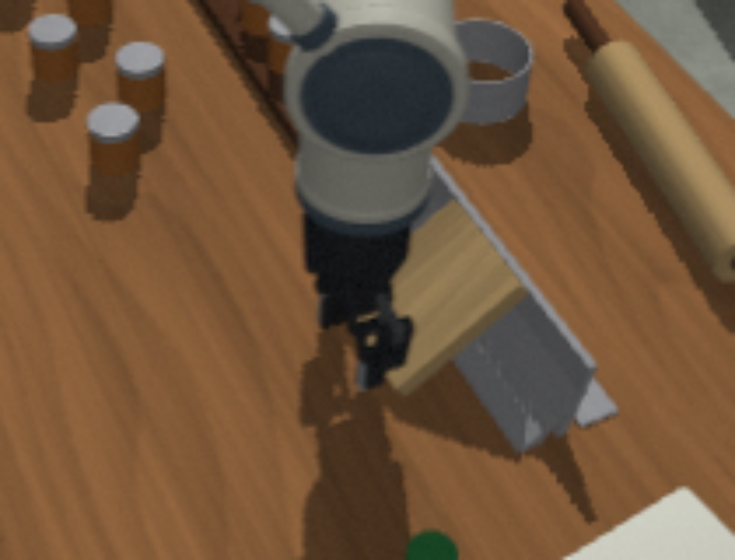

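Climbing as intended. I keep pushing.

```bash
python3 -m handwheel '[[0,0.01,0,0,0,0],[0,0.01,0,0,0,0],[0,0.008,0,0,0,0],[0,0.006,0,0,0,0],[0,0,0,0,0,0]]' 0.06 40; python3 g.py 574 -197 20 90
python3 - <<'E'
from h import *
p=imaging.capture("side")
im=cv2.resize(p["img"][180:340,210:420],None,fx=3.5,fy=3.5);cv2.imwrite("pics/d6.png",im[:,:,::-1])
p=imaging.capture("scene")
im=cv2.resize(p["img"][150:290,110:300],None,fx=3.5,fy=3.5);cv2.imwrite("pics/s6.png",im[:,:,::-1])
E
```

```text
time_s: 7.62
tcp_pos: [570.0, -196.3, 21.2]
tcp_rot: [0.001, 0.706, 0.708, -0.0]
force: [-0.2, 0.6, 0.4]
opening: 59.7
t 7.62 pos [ 570.  -196.3   21.2] toolx [-0.002  1.    -0.001] z [ 0.001 -0.001 -1.   ] j [-0.43  0.76  1.6  -0.    0.78 -2.  ] F [-0.2  0.6  0.4] op 59.7
 shift now(mm) [-0.7  4.   1.2]  turn(deg) [0.08 0.08 0.11]  shift after turn [-0.7  4.   1.2]
```

View pics/d6.png

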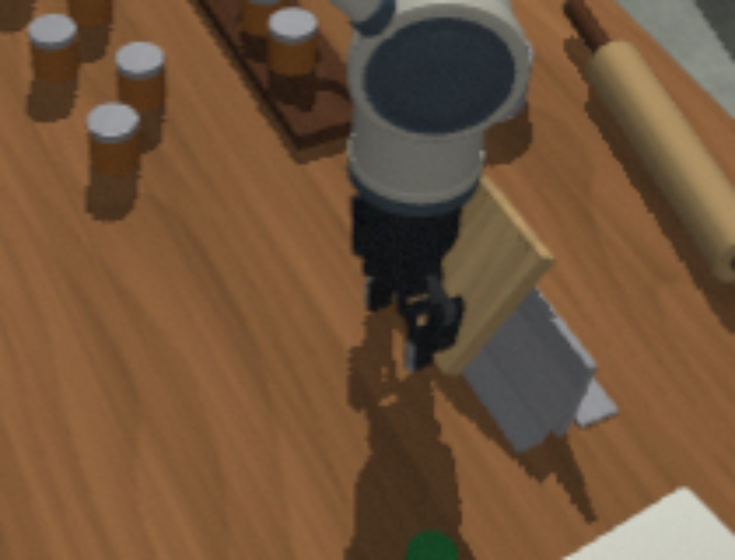

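View pics/s6.png

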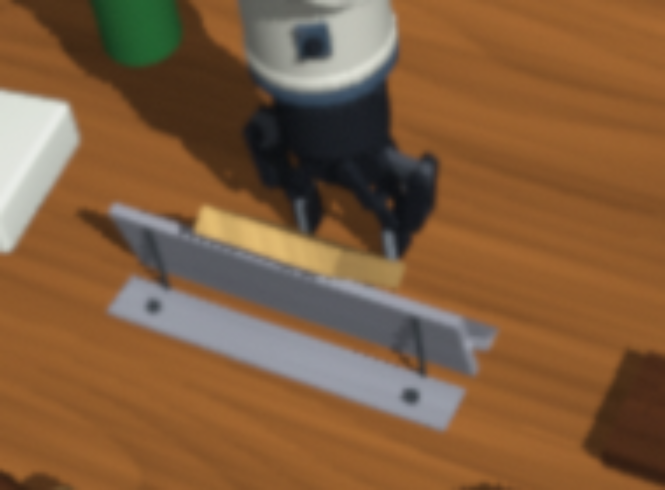

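```bash
python3 -m handwheel '[[0,0.004,0.0005,0,0,0],[0,0.003,0,0,0,0],[0,0,0,0,0,0]]' 0.06 40; python3 g.py 574 -197 20 90
python3 - <<'E'
from h import *
p=imaging.capture("side")
im=cv2.resize(p["img"][210:320,290:400],None,fx=5.5,fy=5.5,interpolation=cv2.INTER_CUBIC);cv2.imwrite("pics/d7.png",im[:,:,::-1])
E
```

```text
time_s: 7.97
tcp_pos: [574.9, -196.1, 20.5]
tcp_rot: [-0.0, 0.707, 0.708, -0.001]
force: [-0.2, -0.4, -0.1]
opening: 60.2
t 7.97 pos [ 574.9 -196.1   20.5] toolx [-0.001  1.    -0.   ] z [-0.001 -0.    -1.   ] j [-0.43  0.76  1.58 -0.    0.8  -2.  ] F [-0.2 -0.4 -0.1] op 60.2
 shift now(mm) [-0.9 -0.9  0.5]  turn(deg) [-0.06  0.02  0.07]  shift after turn [-0.9 -0.9  0.5]
```

View pics/d7.png

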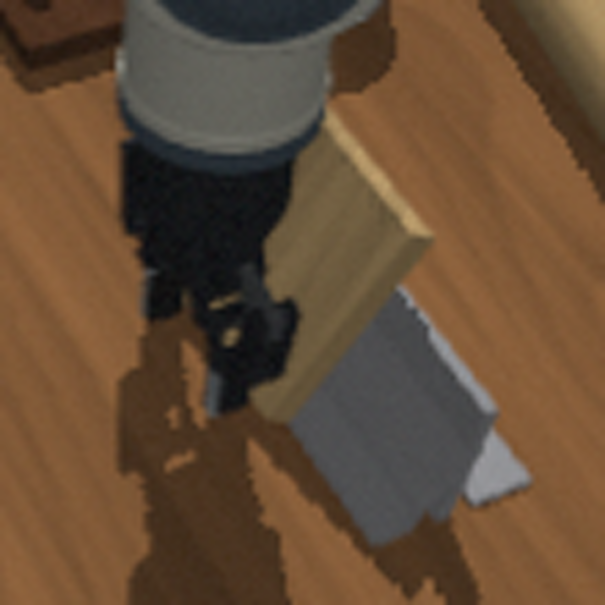

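```bash
python3 - <<'E'
from h import *
np.set_printoptions(precision=1,suppress=True)
p=imaging.capture("side")
for uv in [(435,237),(400,240),(292,420),(252,408)]:
    o,d=ray(p,(290+(uv[0]+.5)/5.5-.5,210+(uv[1]+.5)/5.5-.5))
    print(o+d*(-248-o[1])/d[1])
E
python3 -m handwheel '[[0,-0.01,0,0,0,0],[0,-0.02,-0.005,0,0,0],[0,-0.02,-0.02,0,0,0],[0,-0.01,-0.03,0,0,0],[0,0,-0.04,0,0,0],[0,0,-0.04,0,0,0],[0,0.02,-0.04,0,0,0],[0,0.02,-0.01,0,0,0]]' 0.06 40; python3 g.py 720 -197 190 90
python3 - <<'E'
from h import *
p=imaging.capture("side")
im=cv2.resize(p["img"][180:340,210:420],None,fx=3.5,fy=3.5);cv2.imwrite("pics/d8.png",im[:,:,::-1])
E
```

```text
[ 669.2 -248.   106.5]
[ 648.6 -248.   113.6]
[ 602.3 -248.     2.7]
[ 577.3 -248.    25.1]
time_s: 8.73
tcp_pos: [545.0, -194.6, 206.1]
tcp_rot: [-0.005, 0.707, 0.707, -0.002]
force: [1.1, -0.5, 1.5]
opening: 60.0
t 8.73 pos [ 545.  -194.6  206.1] toolx [0.001 1.    0.004] z [-0.011  0.005 -1.   ] j [-0.45  0.48  1.51 -0.    1.16 -2.02] F [ 1.1 -0.5  1.5] op 60.0
 shift now(mm) [ -2.3 175.1  14.2]  turn(deg) [-0.63 -0.26 -0.05]  shift after turn [ -2.4 175.   16.1]
```

View pics/d8.png

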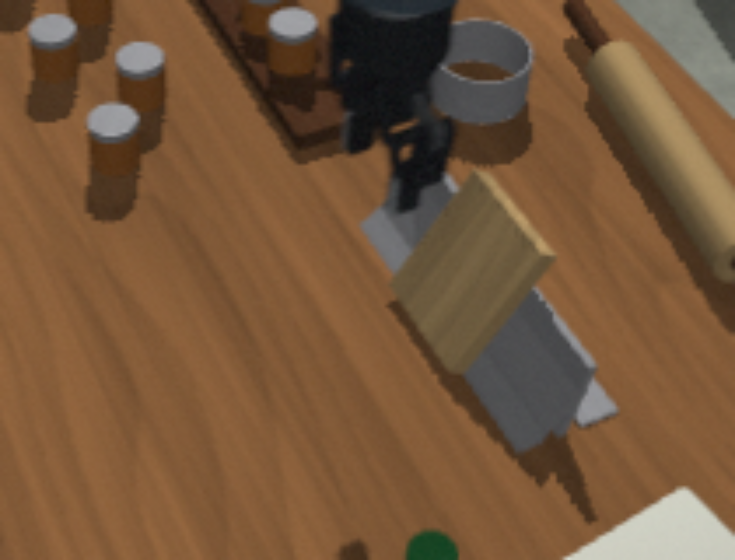

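```bash
python3 -m handwheel '[[0,0.03,0,-0.6,-0.2,0],[0,0.035,0,0,0,0],[0,0.035,0,0,0,0],[0,0.035,0,0,0,0],[0,0.025,0,0,0,0],[0,0.005,0,0,0,0],[0,0,0,0,0,0]]' 0.06 40; python3 g.py 716 -197 106 90
```

```text
time_s: 9.37
tcp_pos: [719.6, -194.3, 206.5]
tcp_rot: [0.002, 0.707, 0.707, 0.001]
force: [-0.4, -0.3, -0.9]
opening: 59.7
t 9.37 pos [ 719.6 -194.3  206.5] toolx [ 0.001  1.    -0.001] z [ 0.005 -0.001 -1.   ] j [-0.34  0.71  1.06  0.    1.37 -1.91] F [-0.4 -0.3 -0.9] op 59.7
 shift now(mm) [ -2.6  -4.  100.5]  turn(deg) [ 0.27  0.05 -0.05]  shift after turn [ -2.7  -3.6 100.5]
```

```bash
python3 -m handwheel '[[-0.001,0,0.03,0.2,0,0],[-0.001,0,0.03,0,0,0],[0,0,0.025,0,0,0],[0,0,0.01,0,0,0],[0,0,0,0,0,0]]' 0.06 40; python3 g.py 660 -197 106 90
python3 - <<'E'
from h import *
p=imaging.capture("side")
im=cv2.resize(p["img"][180:340,250:460],None,fx=3.5,fy=3.5);cv2.imwrite("pics/d9.png",im[:,:,::-1])
E
```

```text
time_s: 9.78
tcp_pos: [716.3, -196.9, 108.5]
tcp_rot: [0.001, 0.708, 0.707, -0.0]
force: [-0.2, 0.4, 0.9]
opening: 60.5
t 9.78 pos [ 716.3 -196.9  108.5] toolx [ 0.001  1.    -0.001] z [ 0.001 -0.001 -1.   ] j [-0.35  0.8   1.15 -0.    1.19 -1.92] F [-0.2  0.4  0.9] op 60.5
 shift now(mm) [ -0.2 -56.3   2.4]  turn(deg) [ 0.05  0.06 -0.07]  shift after turn [ -0.1 -56.3   2.5]
```

View pics/d9.png

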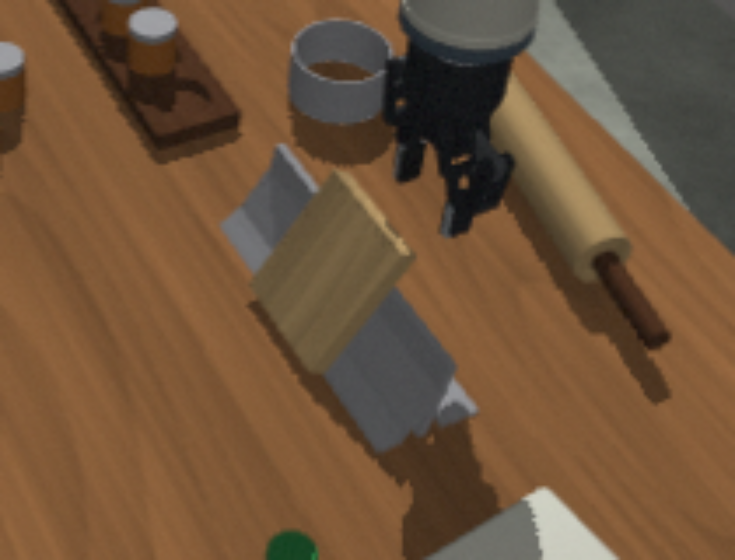

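```bash
python3 -m handwheel '[[0,-0.015,0.001,0,0,0],[0,-0.02,0,0,0,0],[0,-0.02,0,0,0,0],[0,-0.02,0,0,0,0]]' 0.06 40; python3 g.py 610 -197 106 90
```

```text
time_s: 10.17
tcp_pos: [643.3, -197.8, 114.2]
tcp_rot: [0.005, 0.707, 0.707, 0.002]
force: [-0.2, 0.1, 0.4]
opening: 60.0
t 10.17 pos [ 643.3 -197.8  114.2] toolx [ 0.     1.    -0.004] z [ 0.01  -0.004 -1.   ] j [-0.39  0.7   1.37 -0.    1.07 -1.96] F [-0.2  0.1  0.4] op 60.0
 shift now(mm) [  0.9 -33.4   7.9]  turn(deg) [ 0.6   0.26 -0.02]  shift after turn [  0.8 -33.3   8.2]
```

```bash
python3 -m handwheel '[[0,-0.015,0.002,0.5,0.2,0],[0,-0.015,0.001,0,0,0],[0,-0.01,0,0,0,0],[0,0,0,0,0,0],[0,0,0,0,0,0],[0,0,0,0,0,0]]' 0.06 40; python3 g.py 610 -197 106 90
python3 - <<'E'
from h import *
p=imaging.capture("side")
im=cv2.resize(p["img"][180:340,210:420],None,fx=3.5,fy=3.5);cv2.imwrite("pics/d10.png",im[:,:,::-1])
E
```

```text
time_s: 10.67
tcp_pos: [600.8, -199.7, 122.2]
tcp_rot: [0.006, 0.708, 0.706, 0.002]
force: [-0.1, 1.0, -0.3]
opening: 59.9
t 10.67 pos [ 600.8 -199.7  122.2] toolx [ 0.002  1.    -0.006] z [ 0.012 -0.006 -1.   ] j [-0.41  0.64  1.47 -0.    1.02 -1.98] F [-0.1  1.  -0.3] op 59.9
 shift now(mm) [ 2.8  9.  16.3]  turn(deg) [ 0.69  0.33 -0.12]  shift after turn [ 2.7  9.2 16.2]
```

View pics/d10.png

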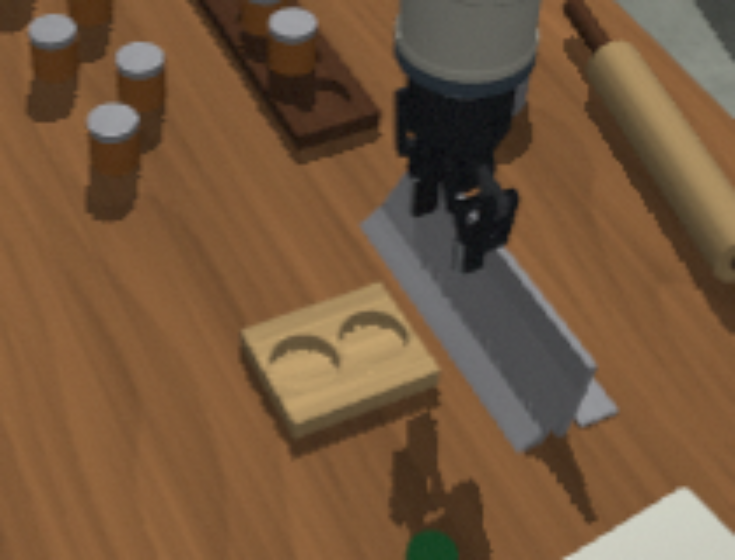

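```bash
python3 -m handwheel '[[0,0,-0.03,0.7,0.3,0],[0,-0.02,-0.03,0,0,0],[0,-0.03,-0.03,0,0,0],[0,-0.03,-0.01,0,0,0],[0,-0.03,0,0,0,0],[0,-0.03,0,0,0,0],[0,0,0,0,0,0],[0,0,0,0,0,0]]' 0.0854 40
python3 - <<'E'
from h import *
np.set_printoptions(precision=1,suppress=True)
w=imaging.capture("wrist");save(w,"w2")
s=imaging.capture("scene");d=imaging.capture("side")
for n,z in(("board_mid",9),("board_well0",35),("board_well1",35)):
  for c,p in(("w",w),("s",s),("d",d)):
    print(n,c,[(np.round(r["point"],1),round(r["score"],2),onz(p,r["point"],z)[:2]) for r in finder.place_of(n,p) if r["score"]>.3])
im=cv2.resize(s["img"][160:260,160:280],None,fx=6,fy=6,interpolation=cv2.INTER_CUBIC);cv2.imwrite("pics/s10.png",im[:,:,::-1])
im=cv2.resize(d["img"][240:320,260:360],None,fx=7,fy=7,interpolation=cv2.INTER_CUBIC);cv2.imwrite("pics/d11.png",im[:,:,::-1])
E
python3 g.py 437 92 190 0
```

```text
time_s: 11.38
tcp_pos: [461.9, -199.8, 228.7]
tcp_rot: [0.004, 0.707, 0.708, 0.001]
force: [0.3, -0.1, 0.0]
opening: 85.1
board_mid w [(array([281.1, 226.5]), 0.79, array([ 515.4, -201.2]))]
board_mid s [(array([218. , 202.2]), 0.59, array([ 517.8, -199.8]))]
board_mid d [(array([308.3, 282. ]), 0.78, array([ 520.3, -201.2]))]
board_well0 w [(array([284.7, 258.1]), 0.67, array([ 544.1, -196.8])), (array([284.2, 208.3]), 0.62, array([ 483.2, -197.6]))]
board_well0 s [(array([210.9, 204.7]), 0.92, array([ 551.7, -199.7])), (array([221.6, 188.7]), 0.62, array([ 492.7, -199.2])), (array([219.3, 203.5]), 0.57, array([ 540.4, -182. ]))]
board_well0 d [(array([293.9, 278.9]), 0.88, array([ 479.4, -194.1])), (array([319.1, 272.8]), 0.6, array([ 550.9, -203.1])), (array([292.5, 193.8]), 0.43, array([629.6, 132.3]))]
board_well1 w [(array([284.7, 258.1]), 0.67, array([ 544.1, -196.8])), (array([284.2, 208.3]), 0.62, array([ 483.2, -197.6]))]
board_well1 s [(array([210.9, 204.7]), 0.92, array([ 551.7, -199.7])), (array([221.6, 188.7]), 0.62, array([ 492.7, -199.2])), (array([219.3, 203.5]), 0.57, array([ 540.4, -182. ]))]
board_well1 d [(array([293.9, 278.9]), 0.88, array([ 479.4, -194.1])), (array([319.1, 272.8]), 0.6, array([ 550.9, -203.1])), (array([292.5, 193.8]), 0.43, array([629.6, 132.3]))]
t 11.98 pos [ 462.  -199.5  227.7] toolx [-0.002  1.    -0.003] z [ 0.005 -0.003 -1.   ] j [-0.53  0.35  1.68 -0.    1.11 -2.1 ] F [ 0.3 -1.1 -0.1] op 85.5
 shift now(mm) [291.7 -24.6  36.6]  turn(deg) [ 3.800e-01 -7.000e-02  9.012e+01]  shift after turn [ -25.  -291.5   37.7]
```

View pics/w2.png

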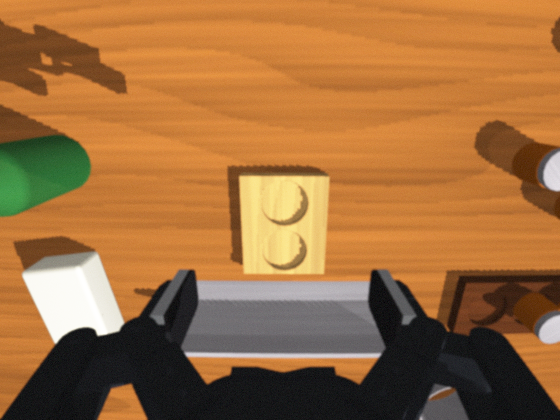

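View pics/s10.png

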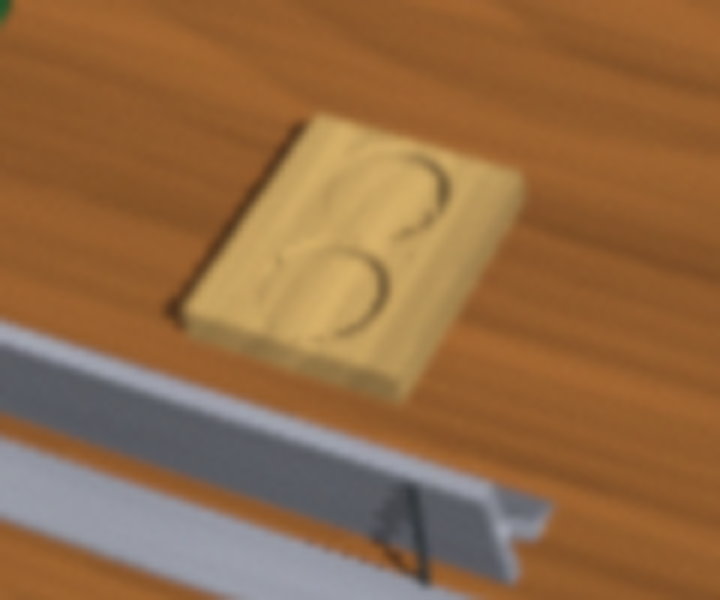

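View pics/d11.png

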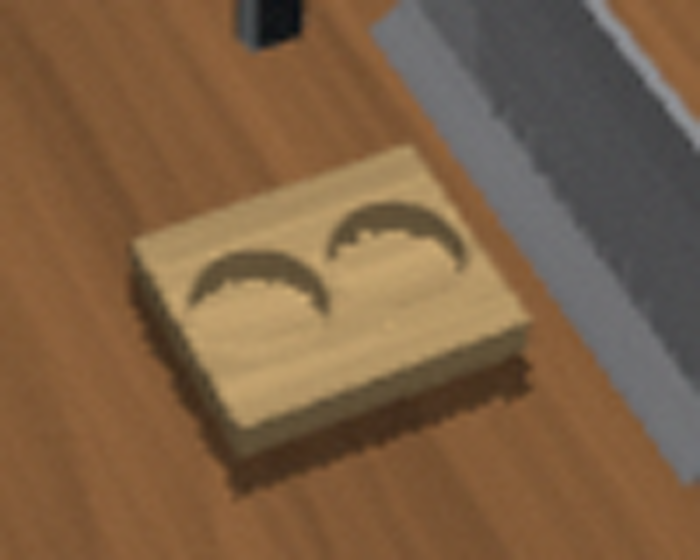

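```bash
python3 - <<'E'
from h import *
np.set_printoptions(precision=1,suppress=True)
w=imaging.capture("wrist");s=imaging.capture("scene");d=imaging.capture("side")
def m(p,L,o=(0,0),k=1): 
    P=np.array([onz(p,((u+.5)/k-.5+o[0],(v+.5)/k-.5+o[1]),18)[:2] for u,v in L]);return P
A=[m(w,[(240,176),(328,177),(325,273),(245,273)]),m(d,[(243,428),(135,243),(410,148),(528,325)],(260,240),7),m(s,[(312,115),(524,180),(402,380),(185,320)],(160,160),6)]
for P in A:
    c=P.mean(0);e=(P[2]+P[3]-P[0]-P[1])/2; print(P.tolist(),"c",c,"len",np.linalg.norm(e),"w",np.linalg.norm(P[1]-P[0]),"yaw",np.degrees(np.arctan2(e[1],e[0])))
print("wells w",m(w,[(284,201),(285,248)]))
E
```

```text
[[450.98214806989955, -246.0618408352638], [451.80266361679946, -148.7896113104096], [573.102068595121, -146.17158400046767], [573.4872287740924, -245.2939445738534]] c [ 512.3 -196.6] len 121.91399808609597 w 97.27569009006629 yaw 0.7956648496816071
[[455.2520318811681, -248.12314529255252], [454.9364974913065, -149.81316861857238], [577.0266808836163, -150.11635992103083], [575.9120481897484, -249.50427606272183]] c [ 515.8 -199.4] len 121.37802148213083 w 98.31048304016059 yaw -0.3975403422963268
[[455.5266330562836, -249.22355966429694], [457.364415619439, -144.90366502023397], [577.8239756109455, -145.40152839857342], [582.252443713248, -243.64342097922975]] c [ 518.2 -195.8] len 123.6188061996589 w 104.33608131081901 yaw 1.177868667186497
wells w [[ 479.8 -197.3]
 [ 538.9 -195.9]]
```

```bash
python3 -m handwheel '[[0.04,0,0,0.4,0,0],[0.04,0,0,0,0,0],[0.04,0,0.01,0,0,0],[0.04,-0.003,0.01,0,0,0],[0.04,-0.005,0.01,0,0,0],[0.04,-0.005,0.01,0,0,0],[0.02,-0.004,0.01,0,0,0],[0,0,0,0,0,0]]' 0.0854 40
python3 g.py 439.5 92.3 110 90
python3 - <<'E'
from h import *
p=imaging.capture("wrist");save(p,"w3")
d=imaging.capture("side");save(d,"d12")
E
```

```text
time_s: 12.8
tcp_pos: [446.3, 65.0, 176.2]
tcp_rot: [0.004, 0.709, 0.705, -0.001]
force: [-0.4, -0.1, -0.0]
opening: 85.5
t 12.80 pos [446.3  65.  176.2] toolx [ 0.006  1.    -0.006] z [ 0.005 -0.006 -1.   ] j [ 0.02  0.36  1.86 -0.01  0.92 -1.54] F [-0.4 -0.1 -0. ] op 85.5
 shift now(mm) [27.7 -7.3 66. ]  turn(deg) [ 0.28  0.37 -0.33]  shift after turn [27.3 -6.8 66.2]
```

View pics/w3.png

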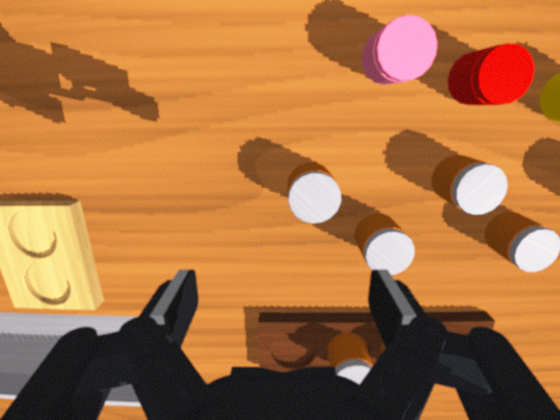

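View pics/d12.png

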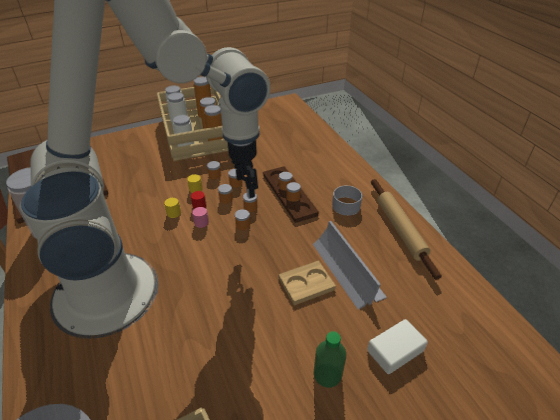

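```bash
python3 - <<'E'
from h import *
np.set_printoptions(precision=1,suppress=True)
p=imaging.capture("wrist")
for uv in [(314.5,197),(388,251),(478,189.5),(537,250)]: print(onz(p,uv,50)[:2])
E
python3 -m handwheel '[[0.014,-0.003,0.02,0.3,0.3,-0.3],[0.012,-0.002,0.02,0,0,0],[0.001,0,0.015,0,0,0],[0,0,0.0,0,0,0]]' 0.0854 40
python3 g.py 438 92 36 90
```

```text
[436.3  89.9]
[487.6 158.2]
[429.9 230. ]
[488.4 300.3]
time_s: 13.28
tcp_pos: [448.3, 84.9, 123.7]
tcp_rot: [0.005, 0.71, 0.704, 0.003]
force: [-0.9, 0.7, -0.9]
opening: 85.6
t 13.28 pos [448.3  84.9 123.7] toolx [ 0.008  1.    -0.002] z [ 0.011 -0.002 -1.   ] j [ 0.06  0.45  1.91 -0.    0.77 -1.5 ] F [-0.9  0.7 -0.9] op 85.6
 shift now(mm) [  7.2 -11.3  87.6]  turn(deg) [ 0.62  0.12 -0.47]  shift after turn [  7.1 -10.3  87.7]
```

```bash
python3 -m handwheel '[[0.004,-0.006,0.03,0.6,0.1,-0.5],[0.003,-0.004,0.025,0,0,0],[0,0,0.02,0,0,0],[0,0,0.01,0,0,0],[0,0,0,0,0,0]]' 0.0854 40
python3 g.py 438 91.5 36 90
```

```text
time_s: 13.7
tcp_pos: [445.0, 86.6, 39.9]
tcp_rot: [0.003, 0.709, 0.705, 0.003]
force: [-0.7, 0.7, 0.3]
opening: 85.8
t 13.70 pos [445.   86.6  39.9] toolx [ 0.006  1.    -0.   ] z [ 0.009 -0.    -1.   ] j [ 0.06  0.62  1.97 -0.    0.54 -1.5 ] F [-0.7  0.7  0.3] op 85.8
 shift now(mm) [ 4.8 -7.1  3.8]  turn(deg) [ 0.52  0.02 -0.36]  shift after turn [ 4.9 -7.   3.9]
```

```bash
python3 -m handwheel '[[0.005,-0.006,0.003,0.5,0,-0.4],[0.001,-0.002,0.001,0,0,0],[0,0,0,0,0,0]]' 0.0854 40
python3 g.py 438 91.5 36 90
```

```text
time_s: 13.95
tcp_pos: [438.5, 91.2, 37.8]
tcp_rot: [0.001, 0.708, 0.706, 0.001]
force: [0.2, -0.1, -0.7]
opening: 85.4
t 13.95 pos [438.5  91.2  37.8] toolx [ 0.002  1.    -0.   ] z [ 0.002 -0.    -1.   ] j [ 0.07  0.62  1.98 -0.    0.54 -1.5 ] F [ 0.2 -0.1 -0.7] op 85.4
 shift now(mm) [ 0.3 -0.5  1.8]  turn(deg) [ 0.12  0.01 -0.11]  shift after turn [ 0.3 -0.5  1.8]
```

Close and lift a little, then measure the held jar with all cameras for calibration.

```bash
python3 -m handwheel '[[0,0,0.001,0,0,0],[0,0,0,0,0,0],[0,0,0,0,0,0],[0,0,0,0,0,0],[0,0,0,0,0,0],[0,0,0,0,0,0]]' 0.03 40
python3 -m handwheel '[[0,0,-0.03,0,0,0],[0,0,-0.04,0,0,0],[0,0,-0.03,0,0,0],[0,0,-0.02,0,0,0]]' 0.03 40
python3 g.py 545 -197.5 110 90
python3 - <<'E'
from h import *
for c in("wrist","side","scene"): save(imaging.capture(c),c+"_h")
E
```

```text
time_s: 14.45
tcp_pos: [440.0, 91.3, 39.6]
tcp_rot: [0.002, 0.708, 0.707, 0.002]
force: [0.4, 0.5, -0.1]
opening: 45.1
time_s: 14.78
tcp_pos: [436.7, 91.0, 159.8]
tcp_rot: [-0.001, 0.708, 0.707, -0.002]
force: [0.6, -0.2, -1.7]
opening: 45.0
t 14.78 pos [436.7  91.  159.8] toolx [ 0.002  1.    -0.001] z [-0.004 -0.001 -1.   ] j [ 0.07  0.38  1.88 -0.    0.88 -1.5 ] F [ 0.6 -0.2 -1.7] op 45.0
 shift now(mm) [-288.3  109.    49.6]  turn(deg) [-0.22  0.04 -0.09]  shift after turn [-288.5  108.3   49.8]
```

View pics/wrist_h.png

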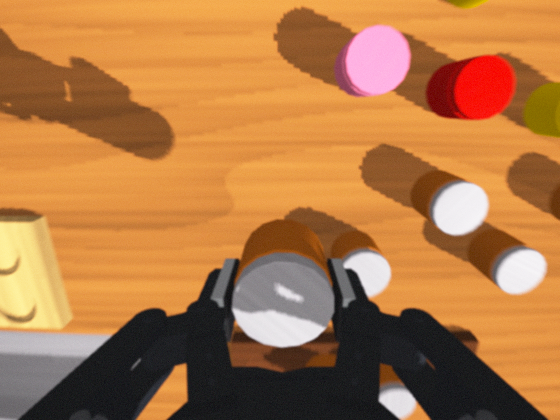

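View pics/scene_h.png

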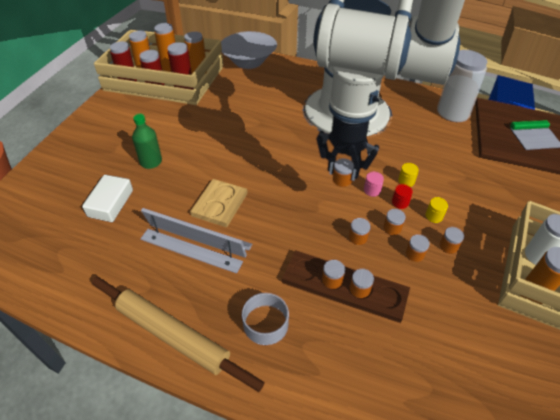

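```bash
python3 - <<'E'
from h import *
np.set_printoptions(precision=1,suppress=True)
s,p0,r=st();p=imaging.capture("wrist")
for uv in [(283.5,297),(283.5,347),(232,297),(335,297)]: print(onz(p,uv,p0[2]+11)[:2]-p0[:2])
for c,b in(("side",(215,180,295,240)),("scene",(315,130,375,190))):
    p=imaging.capture(c);x0,y0,x1,y1=b
    im=cv2.resize(p["img"][y0:y1,x0:x1],None,fx=9,fy=9,interpolation=cv2.INTER_CUBIC);cv2.imwrite(f"pics/{c}_z.png",im[:,:,::-1])
E
```

```text
[-9.7  1.5]
[17.1  1.5]
[ -9.6 -20.2]
[-9.6 23.3]
```

View pics/side_z.png

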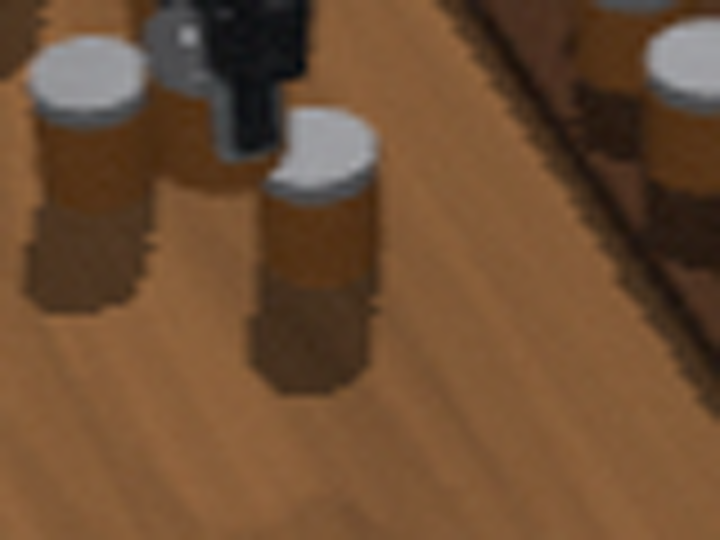

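View pics/scene_z.png

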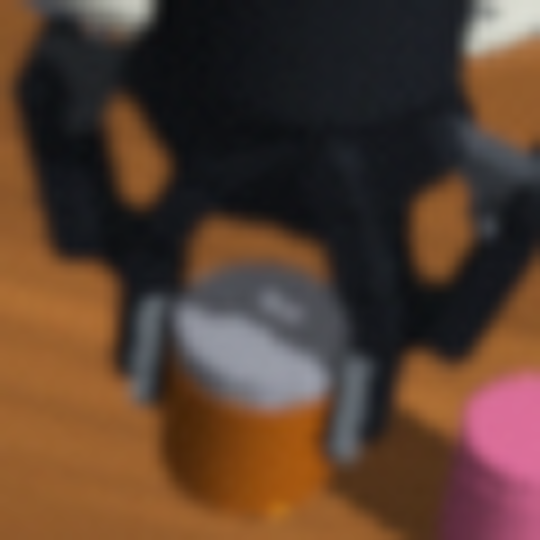

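```bash
python3 - <<'E'
from h import *
np.set_printoptions(precision=1,suppress=True)
s,p0,r=st();p=imaging.capture("wrist");q=imaging.capture("scene")
im=cv2.resize(p["img"][210:360,200:370],None,fx=4.5,fy=4.5,interpolation=cv2.INTER_CUBIC);cv2.imwrite("pics/w_z.png",im[:,:,::-1])
for dz in(5,8,11): print(dz,"scene",onz(q,(343.8,166.9),p0[2]+dz)[:2]-p0[:2])
t=np.linspace(0,2*np.pi,73)
for dx in(-9,-5,0):
  for dz in(5,11):
    C=p0+np.stack([dx+23*np.cos(t),1+23*np.sin(t),0*t+dz],1);u=proj(p,C);print(dx,dz,u.min(0),u.max(0))
E
```

```text
5 scene [-2.6  1.8]
8 scene [0.6 2.3]
11 scene [3.8 2.8]
-9 5 [230.  242.4] [334.5 332.2]
-9 11 [227.7 248.7] [336.8 341.5]
-5 5 [230.5 251.1] [334.  339.1]
-5 11 [228.3 257.8] [336.2 348.5]
0 5 [231.2 261.7] [333.4 347.4]
0 11 [229.  268.8] [335.5 357. ]
```

View pics/w_z.png

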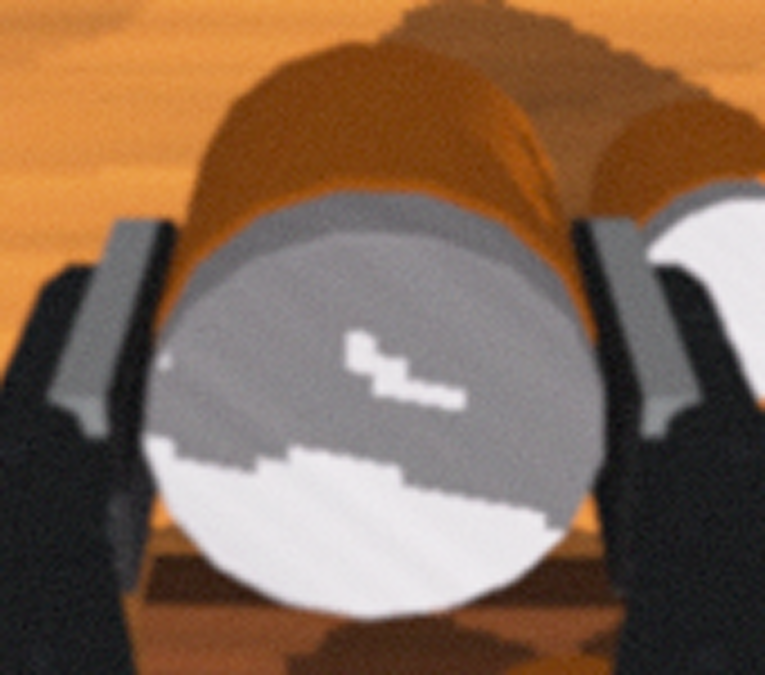

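```bash
python3 -m handwheel '[[-0.035,0.01,0,-0.2,0,0],[-0.04,0.015,0,0,0,0],[-0.04,0.015,0,0,0,0],[-0.04,0.015,0,0,0,0],[-0.04,0.015,0,0,0,0],[-0.04,0.015,0,0,0,0],[-0.03,0.012,0,0,0,0],[-0.01,0.006,0,0,0,0],[0,0,0,0,0,0]]' 0.03 40
python3 g.py 545.3 -198 75 90
```

```text
time_s: 15.93
tcp_pos: [536.7, -188.9, 145.9]
tcp_rot: [-0.007, 0.706, 0.708, -0.005]
force: [-0.8, 0.2, -0.6]
opening: 45.0
t 15.93 pos [ 536.7 -188.9  145.9] toolx [-0.004  1.     0.003] z [-0.017  0.003 -1.   ] j [-0.44  0.55  1.59 -0.01  1.02 -2.01] F [-0.8  0.2 -0.6] op 45.0
 shift now(mm) [-9.3  9.8 70.7]  turn(deg) [-0.99 -0.15  0.21]  shift after turn [-9.1  8.6 70.9]
```

```bash
python3 -m handwheel '[[-0.006,0.006,0.025,-1,-0.1,0.2],[-0.003,0.003,0.025,0,0,0],[0,0,0.015,0,0,0],[0,0,0,0,0,0]]' 0.03 40
python3 g.py 545.3 -198 60 90
```

```text
time_s: 16.27
tcp_pos: [544.2, -195.9, 76.2]
tcp_rot: [-0.002, 0.707, 0.707, 0.0]
force: [-0.8, -0.0, -1.5]
opening: 45.1
t 16.27 pos [ 544.2 -195.9   76.2] toolx [0.001 1.    0.003] z [-0.002  0.003 -1.   ] j [-0.45  0.65  1.63  0.    0.86 -2.02] F [-0.8 -0.  -1.5] op 45.1
 shift now(mm) [-2.1  1.1 16.2]  turn(deg) [-0.1  -0.15 -0.06]  shift after turn [-2.1  1.1 16.2]
```

```bash
python3 -m handwheel '[[-0.003,0.002,0.005,-0.1,-0.1,0],[0,0,0.004,0,0,0],[0,0,0,0,0,0]]' 0.03 40
python3 g.py 545.3 -198 60 90
python3 - <<'E'
from h import *
for c,b in(("side",(270,220,370,310)),("scene",(165,150,265,240))):
    p=imaging.capture(c);x0,y0,x1,y1=b
    im=cv2.resize(p["img"][y0:y1,x0:x1],None,fx=6,fy=6,interpolation=cv2.INTER_CUBIC);cv2.imwrite(f"pics/{c}_p.png",im[:,:,::-1])
E
```

```text
time_s: 16.52
tcp_pos: [545.2, -196.5, 66.3]
tcp_rot: [-0.002, 0.707, 0.707, -0.0]
force: [0.8, 0.7, -1.0]
opening: 45.0
t 16.52 pos [ 545.2 -196.5   66.3] toolx [-0.001  1.     0.002] z [-0.003  0.002 -1.   ] j [-0.45  0.67  1.63  0.    0.84 -2.02] F [ 0.8  0.7 -1. ] op 45.0
 shift now(mm) [-1.5  0.1  6.3]  turn(deg) [-0.17 -0.14  0.05]  shift after turn [-1.5  0.1  6.3]
```

View pics/side_p.png

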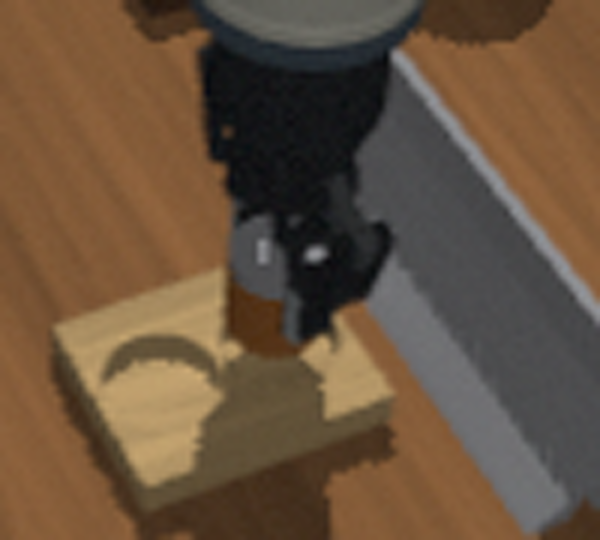

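View pics/scene_p.png

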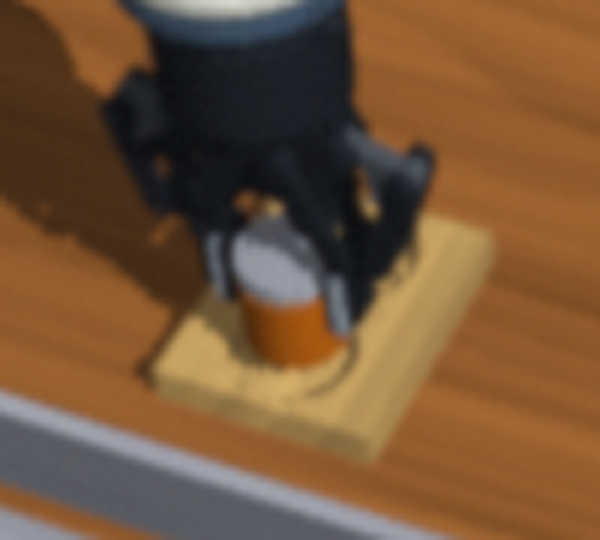

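```bash
python3 -m handwheel '[[-0.0015,0,0.004,-0.1,-0.1,0],[0,0,0.005,0,0,0],[0,0,0.004,0,0,0],[0,0,0,0,0,0]]' 0.03 40
python3 g.py 545.3 -198 50 90
```

```text
time_s: 16.95
tcp_pos: [546.7, -198.7, 55.1]
tcp_rot: [0.002, 0.707, 0.707, 0.001]
force: [-0.7, -0.8, -1.1]
opening: 45.3
t 16.95 pos [ 546.7 -198.7   55.1] toolx [-0.001  1.    -0.002] z [ 0.003 -0.002 -1.   ] j [-0.45  0.69  1.64 -0.    0.81 -2.02] F [-0.7 -0.8 -1.1] op 45.3
 shift now(mm) [ 0.7 -1.4  5. ]  turn(deg) [0.2  0.1  0.06]  shift after turn [ 0.7 -1.4  5.1]
```

```bash
python3 -m handwheel '[[0.0005,-0.001,0.003,0.2,0,0],[0,0,0.003,0,0,0],[0,0,0,0,0,0]]' 0.03 40
python3 g.py 545.3 -198 50 90
```

```text
time_s: 17.2
tcp_pos: [545.8, -198.6, 49.0]
tcp_rot: [0.001, 0.707, 0.707, -0.001]
force: [-0.5, -1.3, 3.4]
opening: 44.9
t 17.20 pos [ 545.8 -198.6   49. ] toolx [-0.001  1.    -0.002] z [ 0.    -0.002 -1.   ] j [-0.45  0.7   1.64 -0.    0.8  -2.02] F [-0.5 -1.3  3.4] op 44.9
 shift now(mm) [ 0.6 -0.5 -1. ]  turn(deg) [0.02 0.14 0.05]  shift after turn [ 0.6 -0.5 -1. ]
```

```bash
python3 -m handwheel '[[0,0,0,0,0,0],[0,0,0,0,0,0],[0,0,0,0,0,0],[0,0,-0.01,0,0,0],[0,0,-0.02,0,0,0],[0,0,-0.03,0,0,0],[0,0,-0.04,0,0,0],[0,0,-0.03,0,0,0],[0,0,0,0,0,0]]' 0.0854 40
python3 g.py 434 233 130 90
python3 - <<'E'
from h import *
for c,b in(("side",(270,220,370,310)),("scene",(165,150,265,240))):
    p=imaging.capture(c);x0,y0,x1,y1=b;save(p,c+"_full1")
    im=cv2.resize(p["img"][y0:y1,x0:x1],None,fx=6,fy=6,interpolation=cv2.INTER_CUBIC);cv2.imwrite(f"pics/{c}_q.png",im[:,:,::-1])
E
```

```text
time_s: 17.95
tcp_pos: [544.5, -197.6, 185.2]
tcp_rot: [-0.001, 0.707, 0.707, -0.002]
force: [0.6, -0.6, 0.4]
opening: 86.1
t 17.95 pos [ 544.5 -197.6  185.2] toolx [-0.001  1.    -0.   ] z [-0.004 -0.    -1.   ] j [-0.45  0.51  1.54 -0.    1.1  -2.02] F [ 0.6 -0.6  0.4] op 86.1
 shift now(mm) [ 430.7 -110.    55.6]  turn(deg) [-0.24  0.01  0.04]  shift after turn [ 430.6 -110.5   55.2]
```

View pics/side_q.png

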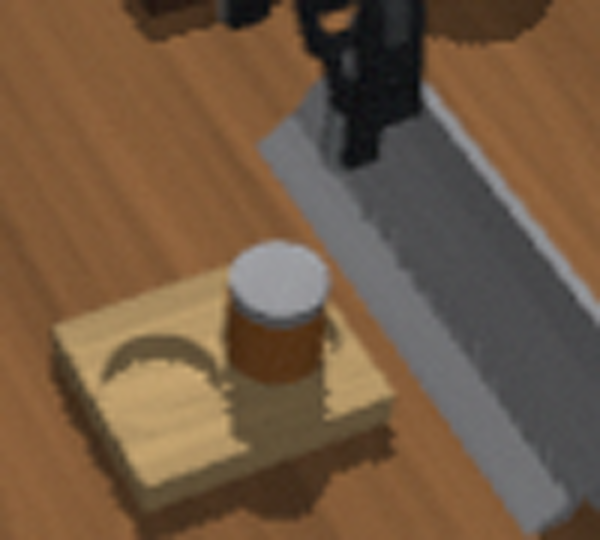

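View pics/side_full1.png

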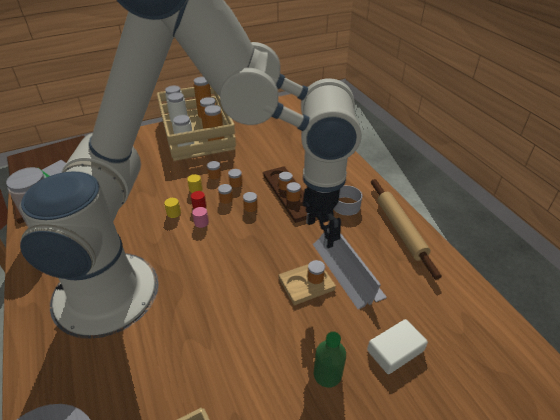

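```bash
python3 -m handwheel '[[0.04,-0.01,0,0,0,0],[0.04,-0.01,0,0,0,0],[0.04,-0.01,0,0,0,0],[0.04,-0.01,0,0,0,0],[0.04,-0.01,0,0,0,0],[0.04,-0.01,0,0,0,0],[0.04,-0.01,0,0,0,0],[0.04,-0.01,0,0,0,0],[0.04,-0.01,0,0,0,0],[0.035,-0.01,0,0,0,0],[0,0,0,0,0,0]]' 0.0854 40
python3 g.py 432 233.3 130 90
python3 - <<'E'
from h import *
p=imaging.capture("wrist");save(p,"w4")
E
```

```text
time_s: 18.97
tcp_pos: [433.9, 203.6, 172.9]
tcp_rot: [-0.008, 0.709, 0.705, -0.009]
force: [1.0, -0.4, -0.4]
opening: 85.6
t 18.97 pos [433.9 203.6 172.9] toolx [ 0.007  1.    -0.   ] z [-0.024 -0.    -1.   ] j [ 0.31  0.41  1.78  0.01  0.98 -1.26] F [ 1.  -0.4 -0.4] op 85.6
 shift now(mm) [29.7 -1.1 42.9]  turn(deg) [-1.38  0.01 -0.39]  shift after turn [29.7 -1.9 42.9]
```

View pics/w4.png

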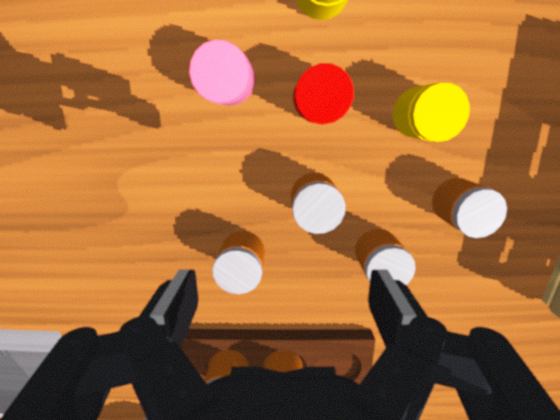

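```bash
python3 - <<'E'
from h import *
np.set_printoptions(precision=1,suppress=True)
p=imaging.capture("wrist")
for uv in [(319,207),(237,271),(478,212),(391,267)]: print(onz(p,uv,50)[:2]+[2.2,1.3])
E
python3 -m handwheel '[[0.015,-0.001,0.015,-1.3,0,-0.4],[0.012,-0.001,0.02,0,0,0],[0.002,0,0.02,0,0,0],[0,0,0,0,0,0]]' 0.0854 40
python3 g.py 432 233.3 38 90
```

```text
[428.8 234.7]
[488.8 162.5]
[434.  372.8]
[485.9 301.7]
time_s: 19.4
tcp_pos: [433.9, 226.3, 115.1]
tcp_rot: [0.001, 0.708, 0.706, -0.001]
force: [-0.8, -1.0, 0.3]
opening: 85.6
t 19.40 pos [433.9 226.3 115.1] toolx [ 0.003  1.    -0.003] z [-0.    -0.003 -1.   ] j [ 0.36  0.51  1.83 -0.    0.81 -1.21] F [-0.8 -1.   0.3] op 85.6
 shift now(mm) [ 7.2 -1.9 77. ]  turn(deg) [-0.03  0.15 -0.18]  shift after turn [ 7.  -1.9 77.1]
```

```bash
python3 -m handwheel '[[0.006,-0.003,0.03,0,0.2,-0.2],[0.001,0,0.025,0,0,0],[0,0,0.018,0,0,0],[0,0,0,0,0,0]]' 0.0854 40
python3 g.py 431 234 38 90
```

```text
time_s: 19.73
tcp_pos: [433.1, 229.2, 40.8]
tcp_rot: [-0.0, 0.709, 0.706, -0.0]
force: [-1.3, -0.5, -0.2]
opening: 85.4
t 19.73 pos [433.1 229.2  40.8] toolx [0.004 1.    0.   ] z [-0.001  0.    -1.   ] j [ 0.36  0.64  1.87  0.    0.63 -1.2 ] F [-1.3 -0.5 -0.2] op 85.4
 shift now(mm) [ 4.8 -2.1  2.8]  turn(deg) [-0.05 -0.02 -0.25]  shift after turn [ 4.8 -2.1  2.8]
```

```bash
python3 -m handwheel '[[0.005,-0.002,0.002,0,0,-0.2],[0,0,0.001,0,0,0]]' 0.0854 40
python3 -m handwheel '[[0,0,0,0,0,0],[0,0,0,0,0,0],[0,0,0,0,0,0],[0,0,0,0,0,0],[0,0,0,0,0,0],[0,0,0,0,0,0]]' 0.03 40
python3 -m handwheel '[[0,0,-0.03,0,0,0],[0,0,-0.04,0,0,0],[0,0,-0.03,0,0,0],[0,0,-0.02,0,0,0]]' 0.03 40
python3 g.py 485.3 -198 110 90
python3 -c "
from h import *
save(imaging.capture('wrist'),'w5')"
```

```text
time_s: 19.9
tcp_pos: [431.6, 232.8, 38.6]
tcp_rot: [-0.001, 0.708, 0.706, -0.001]
force: [-0.3, -0.1, 0.2]
opening: 85.6
time_s: 20.4
tcp_pos: [433.9, 233.0, 43.2]
tcp_rot: [0.001, 0.708, 0.706, 0.002]
force: [0.8, -0.3, -0.9]
opening: 44.9
time_s: 20.73
tcp_pos: [430.9, 231.8, 163.5]
tcp_rot: [-0.001, 0.708, 0.706, -0.003]
force: [0.8, 0.9, -1.0]
opening: 45.0
t 20.73 pos [430.9 231.8 163.5] toolx [ 0.003  1.    -0.002] z [-0.006 -0.002 -1.   ] j [ 0.37  0.43  1.78  0.    0.94 -1.2 ] F [ 0.8  0.9 -1. ] op 45.0
 shift now(mm) [-429.5   56.2   54. ]  turn(deg) [-0.33  0.11 -0.2 ]  shift after turn [-429.8   54.4   53.5]
```

View pics/w5.png

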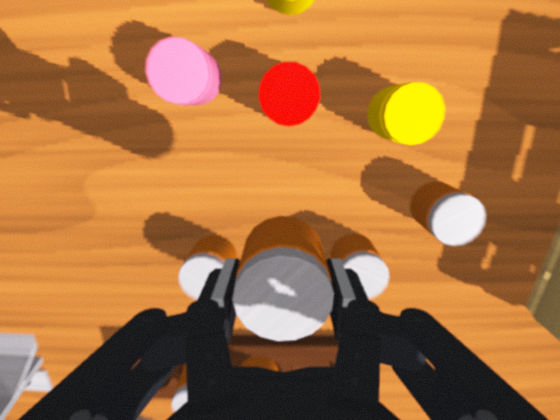

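```bash
python3 -m handwheel '[[-0.035,0.002,0,-0.3,0.1,-0.2],[-0.04,0.002,0,0,0,0],[-0.04,0.004,0,0,0,0],[-0.04,0.004,0,0,0,0],[-0.04,0.006,0,0,0,0],[-0.04,0.006,0,0,0,0],[-0.04,0.006,0,0,0,0],[-0.04,0.006,0,0,0,0],[-0.04,0.006,0,0,0,0],[-0.035,0.006,0,0,0,0],[-0.01,0.002,0,0,0,0],[0,0,0,0,0,0]]' 0.03 40
python3 g.py 485.3 -198 85 90
```

```text
time_s: 21.78
tcp_pos: [485.7, -182.3, 168.0]
tcp_rot: [0.004, 0.705, 0.709, 0.006]
force: [0.1, 0.4, -0.7]
opening: 45.1
t 21.78 pos [ 485.7 -182.3  168. ] toolx [-0.007  1.     0.003] z [ 0.015  0.003 -1.   ] j [-0.48  0.45  1.72  0.01  0.96 -2.06] F [ 0.1  0.4 -0.7] op 45.1
 shift now(mm) [-15.9  -1.8  83. ]  turn(deg) [ 0.88 -0.16  0.39]  shift after turn [-15.7  -0.4  83. ]
```

```bash
python3 -m handwheel '[[-0.009,0,0.03,0.9,-0.2,0.4],[-0.004,0,0.025,0,0,0],[-0.001,0,0.02,0,0,0],[0,0,0.0,0,0,0]]' 0.03 40
python3 g.py 485.3 -198 68 90
```

```text
time_s: 22.12
tcp_pos: [486.6, -195.6, 91.4]
tcp_rot: [0.001, 0.708, 0.706, 0.0]
force: [-2.0, -0.2, -1.9]
opening: 45.1
t 22.12 pos [ 486.6 -195.6   91.4] toolx [ 0.002  1.    -0.002] z [ 0.002 -0.002 -1.   ] j [-0.5   0.58  1.76 -0.    0.8  -2.06] F [-2.  -0.2 -1.9] op 45.1
 shift now(mm) [-2.4 -1.4 23.4]  turn(deg) [ 0.11  0.1  -0.1 ]  shift after turn [-2.4 -1.3 23.4]
```

```bash
python3 -m handwheel '[[-0.002,-0.001,0.012,0.1,0.1,-0.1],[0,0,0.01,0,0,0],[0,0,0,0,0,0]]' 0.03 40
python3 g.py 485.3 -198 56 90
python3 - <<'E'
from h import *
for c,b in(("side",(260,220,360,310)),("scene",(165,140,265,230))):
    p=imaging.capture(c);x0,y0,x1,y1=b
    im=cv2.resize(p["img"][y0:y1,x0:x1],None,fx=6,fy=6,interpolation=cv2.INTER_CUBIC);cv2.imwrite(f"pics/{c}_r.png",im[:,:,::-1])
E
```

```text
time_s: 22.37
tcp_pos: [485.2, -194.6, 69.4]
tcp_rot: [-0.001, 0.706, 0.708, -0.0]
force: [-1.8, 0.6, -1.1]
opening: 44.8
t 22.37 pos [ 485.2 -194.6   69.4] toolx [-0.002  1.     0.001] z [-0.002  0.001 -1.   ] j [-0.5   0.61  1.78  0.    0.75 -2.07] F [-1.8  0.6 -1.1] op 44.8
 shift now(mm) [-3.4  0.1 13.4]  turn(deg) [-0.09 -0.08  0.11]  shift after turn [-3.4  0.1 13.4]
```

View pics/side_r.png

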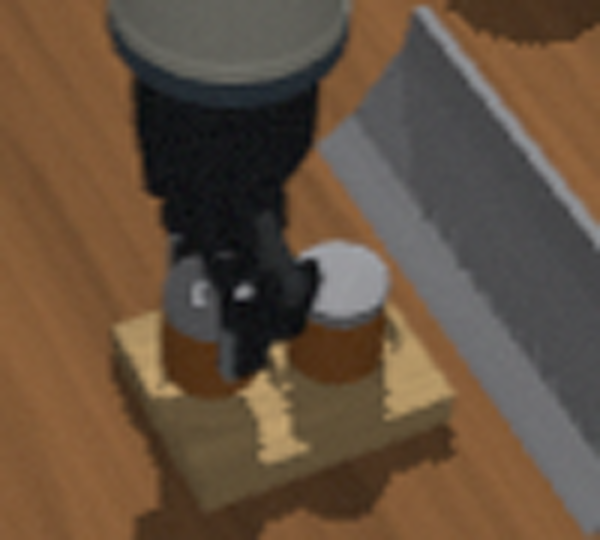

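View pics/scene_r.png

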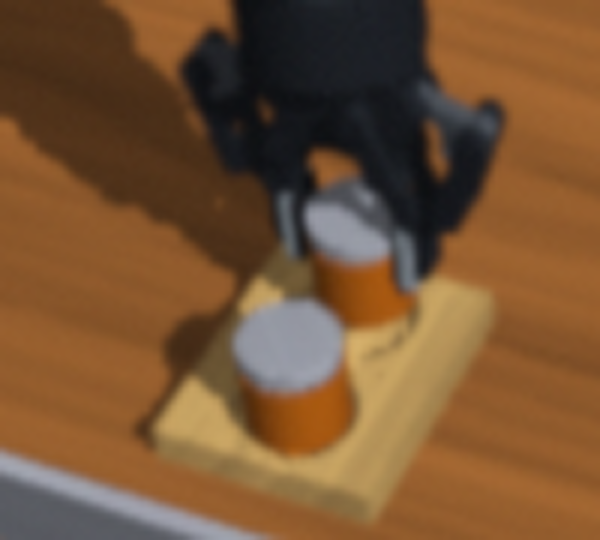

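```bash
python3 -m handwheel '[[-0.003,0,0.003,0,0,0],[-0.001,0,0.004,0,0,0],[0,0,0.003,0,0,0],[0,0,0,0,0,0]]' 0.03 40
python3 g.py 485.3 -198 53 90
```

```text
time_s: 22.8
tcp_pos: [487.3, -199.4, 62.6]
tcp_rot: [0.002, 0.706, 0.708, 0.001]
force: [-0.2, -0.1, -0.9]
opening: 45.0
t 22.80 pos [ 487.3 -199.4   62.6] toolx [-0.003  1.    -0.002] z [ 0.004 -0.002 -1.   ] j [-0.5   0.63  1.78  0.    0.73 -2.08] F [-0.2 -0.1 -0.9] op 45.0
 shift now(mm) [ 1.4 -2.   9.6]  turn(deg) [0.21 0.09 0.16]  shift after turn [ 1.4 -2.   9.6]
```

```bash
python3 -m handwheel '[[0.001,-0.002,0.003,0.2,0.1,0.1],[0,0,0.004,0,0,0],[0,0,0.001,0,0,0],[0,0,0,0,0,0]]' 0.03 40
python3 g.py 485.3 -198 53 90
```

```text
time_s: 23.13
tcp_pos: [485.1, -198.5, 54.1]
tcp_rot: [0.0, 0.707, 0.707, 0.0]
force: [0.4, -0.3, -0.9]
opening: 45.0
t 23.13 pos [ 485.1 -198.5   54.1] toolx [-0.001  1.     0.   ] z [ 0.  0. -1.] j [-0.5   0.64  1.78  0.    0.72 -2.07] F [ 0.4 -0.3 -0.9] op 45.0
 shift now(mm) [0.5 0.2 1.1]  turn(deg) [ 0.01 -0.01  0.03]  shift after turn [0.5 0.2 1.1]
```

```bash
python3 -m handwheel '[[0,0,0.002,0,0,0],[0,0,0.001,0,0,0],[0,0,0,0,0,0]]' 0.03 40
python3 g.py 485.3 -198 53 90
```

```text
time_s: 23.38
tcp_pos: [485.2, -198.5, 52.2]
tcp_rot: [0.0, 0.707, 0.707, 0.0]
force: [0.4, -0.4, -1.0]
opening: 45.1
t 23.38 pos [ 485.2 -198.5   52.2] toolx [-0.001  1.    -0.   ] z [ 0.001 -0.    -1.   ] j [-0.5   0.64  1.78  0.    0.71 -2.07] F [ 0.4 -0.4 -1. ] op 45.1
 shift now(mm) [ 0.5  0.1 -0.8]  turn(deg) [0.05 0.02 0.03]  shift after turn [ 0.5  0.1 -0.8]
```

Still no floor contact, so I go a little lower.

```bash
python3 -m handwheel '[[0,0,0.002,0,0,0],[0,0,0.001,0,0,0],[0,0,0,0,0,0]]' 0.03 40
python3 g.py 485.3 -198 53 90
```

```text
time_s: 23.63
tcp_pos: [486.0, -198.8, 51.3]
tcp_rot: [0.002, 0.707, 0.707, 0.001]
force: [0.3, 0.2, -1.0]
opening: 44.8
t 23.63 pos [ 486.  -198.8   51.3] toolx [-0.001  1.    -0.002] z [ 0.004 -0.002 -1.   ] j [-0.5   0.65  1.79  0.    0.71 -2.07] F [ 0.3  0.2 -1. ] op 44.8
 shift now(mm) [ 0.8 -0.7 -1.7]  turn(deg) [0.22 0.1  0.04]  shift after turn [ 0.8 -0.7 -1.7]
```

```bash
python3 -m handwheel '[[0,-0.001,0.002,0.2,0,0],[0,0,0.002,0,0,0],[0,0,0,0,0,0]]' 0.03 40
python3 g.py 485.3 -198 53 90
```

```text
time_s: 23.88
tcp_pos: [486.1, -199.1, 50.5]
tcp_rot: [0.003, 0.707, 0.707, 0.0]
force: [-0.3, -0.2, -0.8]
opening: 45.0
t 23.88 pos [ 486.1 -199.1   50.5] toolx [-0.001  1.    -0.004] z [ 0.004 -0.004 -1.   ] j [-0.5   0.65  1.79 -0.    0.7  -2.07] F [-0.3 -0.2 -0.8] op 45.0
 shift now(mm) [ 1.1 -0.8 -2.5]  turn(deg) [0.23 0.21 0.04]  shift after turn [ 1.1 -0.8 -2.5]
```

```bash
python3 -m handwheel '[[0.001,-0.001,0.003,0.2,0.2,0],[0,0,0.001,0,0,0],[0,0,0,0,0,0]]' 0.03 40
python3 g.py 485.3 -198 53 90
```

```text
time_s: 24.13
tcp_pos: [486.5, -199.1, 49.5]
tcp_rot: [0.003, 0.707, 0.707, 0.001]
force: [-0.2, 1.3, -0.6]
opening: 44.8
t 24.13 pos [ 486.5 -199.1   49.5] toolx [-0.001  1.    -0.003] z [ 0.005 -0.003 -1.   ] j [-0.5   0.65  1.79 -0.    0.7  -2.07] F [-0.2  1.3 -0.6] op 44.8
 shift now(mm) [ 1.1 -1.2 -3.6]  turn(deg) [0.28 0.17 0.05]  shift after turn [ 1.1 -1.2 -3.5]
```

```bash
python3 - <<'E'
from h import *
for c,b in(("side",(260,220,360,310)),("scene",(165,140,265,230))):
    p=imaging.capture(c);x0,y0,x1,y1=b
    im=cv2.resize(p["img"][y0:y1,x0:x1],None,fx=6,fy=6,interpolation=cv2.INTER_CUBIC);cv2.imwrite(f"pics/{c}_t.png",im[:,:,::-1])
E
```

```text
(no output)
```

View pics/scene_t.png

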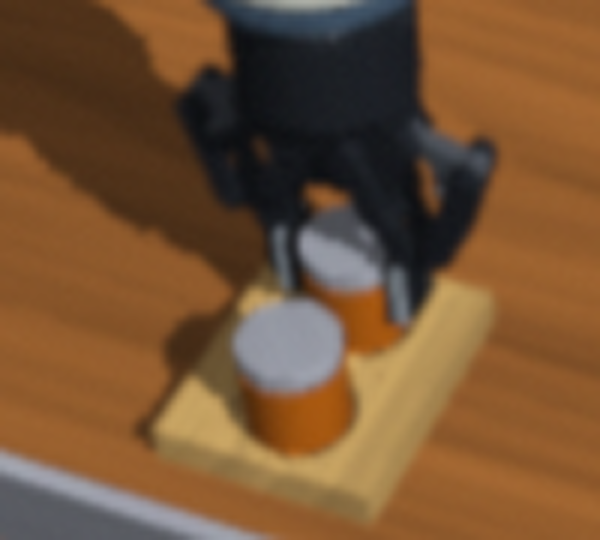

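View pics/side_t.png

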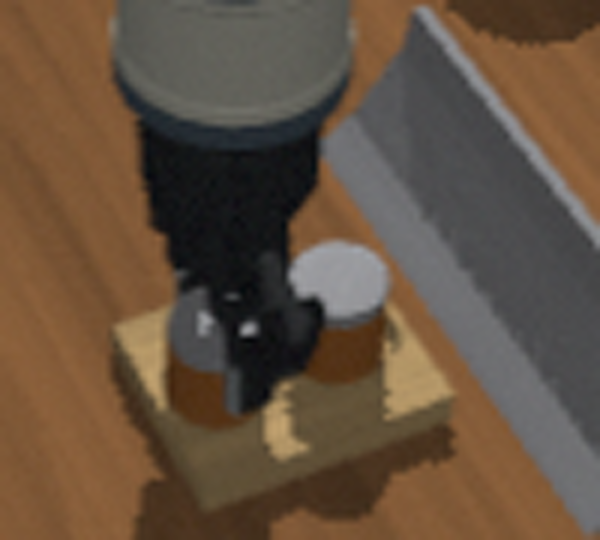

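```bash
python3 -m handwheel '[[0.001,-0.001,0.003,0.3,0.2,0],[0,0,0.002,0,0,0],[0,0,0,0,0,0]]' 0.03 40
python3 g.py 485.3 -198 53 90
```

```text
time_s: 24.48
tcp_pos: [487.0, -199.3, 47.1]
tcp_rot: [0.002, 0.707, 0.708, 0.0]
force: [0.8, -0.2, -1.6]
opening: 45.1
t 24.48 pos [ 487.  -199.3   47.1] toolx [-0.001  1.    -0.002] z [ 0.004 -0.002 -1.   ] j [-0.5   0.65  1.79 -0.    0.7  -2.07] F [ 0.8 -0.2 -1.6] op 45.1
 shift now(mm) [ 1.3 -1.7 -5.9]  turn(deg) [0.21 0.14 0.06]  shift after turn [ 1.3 -1.7 -5.9]
```

```bash
python3 -m handwheel '[[0.001,-0.002,0.002,0.2,0.1,0],[0,0,0.001,0,0,0],[0,0,0,0,0,0]]' 0.03 40
python3 g.py 485.3 -198 53 90
```

```text
time_s: 24.73
tcp_pos: [486.9, -199.3, 47.1]
tcp_rot: [0.003, 0.707, 0.708, 0.001]
force: [0.1, -0.1, -0.6]
opening: 44.9
t 24.73 pos [ 486.9 -199.3   47.1] toolx [-0.001  1.    -0.004] z [ 0.005 -0.004 -1.   ] j [-0.5   0.65  1.79 -0.    0.69 -2.07] F [ 0.1 -0.1 -0.6] op 44.9
 shift now(mm) [ 1.3 -1.5 -5.9]  turn(deg) [0.3  0.2  0.07]  shift after turn [ 1.3 -1.6 -5.9]
```

```bash
python3 -m handwheel '[[0.001,-0.002,0.003,0.3,0.2,0],[0,0,0.002,0,0,0]]' 0.03 40
python3 g.py 485.3 -198 53 90
```

```text
time_s: 24.9
tcp_pos: [486.6, -199.3, 44.9]
tcp_rot: [0.003, 0.707, 0.708, 0.001]
force: [-20.5, 9.2, 75.3]
opening: 45.2
t 24.90 pos [ 486.6 -199.3   44.9] toolx [-0.001  1.    -0.003] z [ 0.005 -0.003 -1.   ] j [-0.5   0.66  1.79 -0.    0.69 -2.07] F [-20.5   9.2  75.3] op 45.2
 shift now(mm) [ 1.3 -1.3 -8.1]  turn(deg) [0.26 0.15 0.07]  shift after turn [ 1.3 -1.3 -8.1]
```

```bash
python3 -m handwheel '[[0,0,-0.002,0,0,0],[0,0,0,0,0,0]]' 0.03 40
python3 -m handwheel '[[0,0,0,0,0,0],[0,0,0,0,0,0],[0,0,0,0,0,0],[0,0,-0.01,0,0,0],[0,0,-0.02,0,0,0],[0,0,-0.03,0,0,0],[0,0,-0.04,0,0,0],[0,0,-0.03,0,0,0],[0,0,0,0,0,0]]' 0.0854 40
python3 g.py 438 376 150 90
python3 - <<'E'
from h import *
for c,b in(("side",(260,220,360,310)),("scene",(165,140,265,230))):
    p=imaging.capture(c);x0,y0,x1,y1=b;save(p,c+"_full2")
    im=cv2.resize(p["img"][y0:y1,x0:x1],None,fx=6,fy=6,interpolation=cv2.INTER_CUBIC);cv2.imwrite(f"pics/{c}_u.png",im[:,:,::-1])
E
```

```text
time_s: 25.07
tcp_pos: [486.7, -199.4, 47.5]
tcp_rot: [0.003, 0.707, 0.708, 0.001]
force: [-1.1, -1.2, -1.9]
opening: 44.9
time_s: 25.82
tcp_pos: [484.4, -198.2, 182.2]
tcp_rot: [-0.001, 0.707, 0.708, -0.0]
force: [1.7, -0.4, 1.5]
opening: 85.4
t 25.82 pos [ 484.4 -198.2  182.2] toolx [-0.001  1.     0.001] z [-0.002  0.001 -1.   ] j [-0.5   0.44  1.68 -0.    1.02 -2.07] F [ 1.7 -0.4  1.5] op 85.4
 shift now(mm) [574.2 -45.6  32.8]  turn(deg) [-0.12 -0.05  0.07]  shift after turn [574.2 -46.4  32.2]
```

View pics/side_u.png

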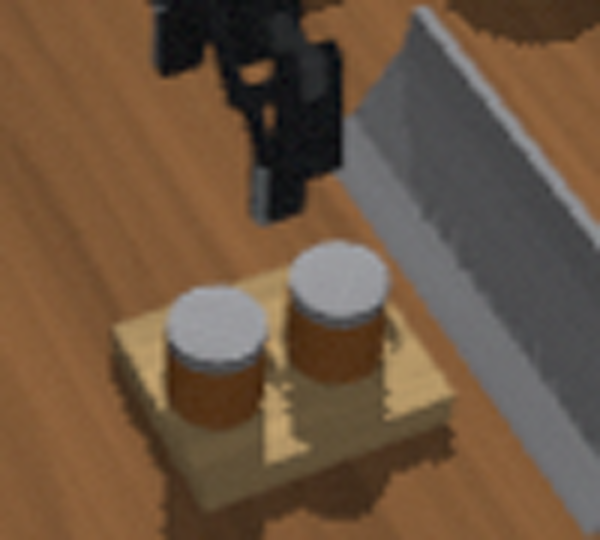

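View pics/scene_u.png

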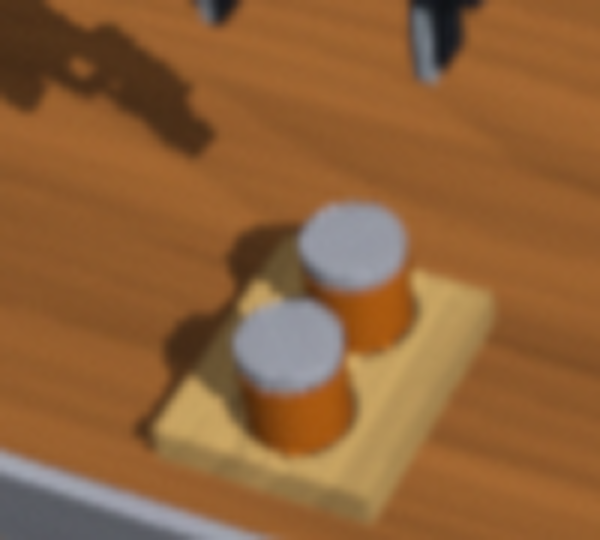

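View pics/side_full2.png

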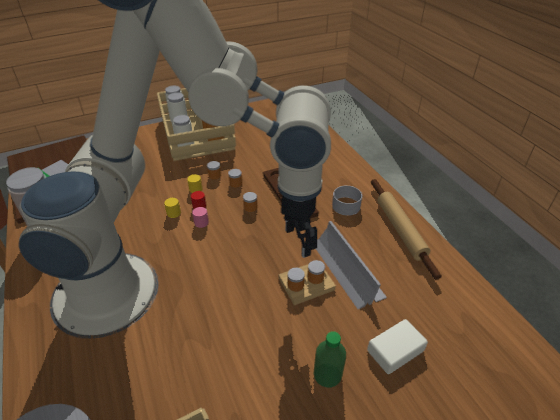

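```bash
python3 - <<'E'
from h import *
np.set_printoptions(precision=1,suppress=True)
d=imaging.capture("side");s=imaging.capture("scene")
L=[onz(d,((u+.5)/6-.5+260,(v+.5)/6-.5+220),60)[:2] for u,v in((217,325),(340,280))];print("side",L,L[1]-L[0])
L=[onz(s,((u+.5)/6-.5+165,(v+.5)/6-.5+140),60)[:2] for u,v in((354,245),(289,343))];print("scene",L,L[1]-L[0])
E
python3 -m handwheel '[[0.035,0,0,0,0,0],[0.035,0,0,0,0,0],[0.035,0,0,0,0,0],[0.035,0,0,0,0,7.1],[0.035,0,0,0,0,7.1],[0.035,-0.005,0,0,0,7.1],[0.03,-0.01,0,0,0,7.1],[0.02,-0.01,0,0,0,7.1],[0,0,0,0,0,7.1],[0,0,0,0,0,7.1],[0,0,0,0,0,7.1],[0,0,0,0,0,7.1]]' 0.0854 40
python3 g.py 491 162 130 0
```

```text
side [array([ 482.1, -198.7]), array([ 543.4, -197.9])] [61.3  0.9]
scene [array([ 485.5, -194.6]), array([ 545.6, -194.6])] [60.1  0. ]
time_s: 27.02
tcp_pos: [479.8, 64.9, 161.9]
tcp_rot: [-0.008, 0.97, 0.242, -0.017]
force: [-0.5, 0.1, -1.1]
opening: 85.4
t 27.02 pos [479.8  64.9 161.9] toolx [ 0.882  0.469 -0.03 ] z [-0.038  0.007 -0.999] j [ 0.01  0.44  1.77  0.01  0.97 -0.49] F [-0.5  0.1 -1.1] op 85.4
 shift now(mm) [ 56.4 -79.7  32.2]  turn(deg) [-0.95  2.01 27.99]  shift after turn [ 11.2 -97.1  31.9]
```

```bash
python3 -m handwheel '[[0,0,0,-0.3,0.6,7],[0,0,0,-0.3,0.6,7],[0,0,0,-0.3,0.6,7],[0,0,0,0,0.2,7],[0.003,-0.03,0,0,0,0],[0.004,-0.03,0,0,0,0],[0.004,-0.025,0,0,0,0],[0,0,0,0,0,0]]' 0.0854 40
python3 g.py 491 162 130 0
python3 -c "
from h import *
save(imaging.capture('wrist'),'w6');save(imaging.capture('side'),'d13')"
```

```text
time_s: 27.68
tcp_pos: [486.0, 151.4, 150.5]
tcp_rot: [-0.0, 1.0, -0.013, -0.011]
force: [-0.4, 0.7, -0.9]
opening: 85.4
t 27.68 pos [486.  151.4 150.5] toolx [ 0.999 -0.026 -0.022] z [-0.022  0.    -1.   ] j [0.18 0.48 1.73 0.01 0.96 0.21] F [-0.4  0.7 -0.9] op 85.4
 shift now(mm) [  5.2 -10.8  20.4]  turn(deg) [-0.    1.26 -1.51]  shift after turn [  5.  -10.6  20.5]
```

View pics/w6.png

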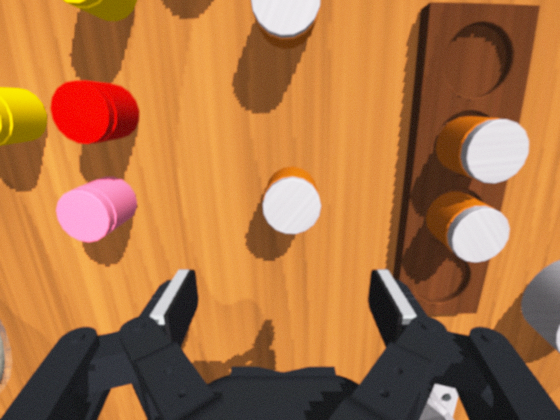

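```bash
python3 - <<'E'
from h import *
np.set_printoptions(precision=1,suppress=True)
p=imaging.capture("wrist")
print("B",onz(p,(292,205),50)[:2])
for uv in [(496,150),(476,226.5)]: print("set",onz(p,uv,60)[:2])
for c in("wrist","side","scene"):
  q=imaging.capture(c)
  print(c,[(np.round(r["point"],1),round(r["score"],2),onz(q,r["point"],35)[:2]) for r in finder.place_of("tray_well0",q) if r["score"]>.3])
E
```

```text
B [488.1 161.8]
set [629.7 202.7]
set [625.6 145.8]
wrist [(array([490.5,  49.3]), 0.92, array([630.6, 269.4])), (array([451.7, 284.9]), 0.68, array([630.7,  77.9]))]
side [(array([293.6, 194.1]), 0.92, array([632.3, 129.4])), (array([277.4, 174.9]), 0.87, array([626.2, 247.5])), (array([316.9, 269.6]), 0.65, array([ 550.8, -190.6])), (array([288.6, 179.7]), 0.61, array([650.1, 206.7])), (array([300.3, 205. ]), 0.57, array([628.2,  71. ]))]
scene [(array([307.5, 265.5]), 0.9, array([633.8,  81. ])), (array([332.5, 273.9]), 0.87, array([634.7, 139.1])), (array([360.1, 280.3]), 0.56, array([628.9, 200. ]))]
```

```bash
python3 -m handwheel '[[0.004,-0.006,0.03,0,1.2,-1.5],[0.002,-0.004,0.03,0,0,0],[0,0,0.025,0,0,0],[0,0,0.01,0,0,0],[0,0,0,0,0,0]]' 0.0854 40
python3 g.py 490.5 160.8 38 0
```

```text
time_s: 28.55
tcp_pos: [494.6, 156.3, 55.4]
tcp_rot: [-0.0, 1.0, -0.002, 0.004]
force: [-0.9, 0.1, 1.0]
opening: 85.3
t 28.55 pos [494.6 156.3  55.4] toolx [ 1.    -0.004  0.009] z [ 0.009  0.001 -1.   ] j [ 0.19  0.63  1.8  -0.    0.7   0.2 ] F [-0.9  0.1  1. ] op 85.3
 shift now(mm) [-4.3 -4.4 17.4]  turn(deg) [-0.05 -0.49 -0.24]  shift after turn [-4.1 -4.5 17.4]
```

```bash
python3 -m handwheel '[[-0.003,-0.004,0.01,0,-0.5,-0.2],[-0.001,-0.001,0.006,0,0,0],[0,0,0,0,0,0]]' 0.0854 40
python3 g.py 490.5 160.8 38 0
```

```text
time_s: 28.8
tcp_pos: [490.8, 161.2, 39.1]
tcp_rot: [-0.0, 1.0, -0.001, -0.0]
force: [-0.8, 0.3, -0.4]
opening: 85.5
t 28.80 pos [490.8 161.2  39.1] toolx [ 1.    -0.002 -0.   ] z [-0.     0.001 -1.   ] j [0.2  0.66 1.81 0.   0.67 0.2 ] F [-0.8  0.3 -0.4] op 85.5
 shift now(mm) [-0.3  0.4  1.1]  turn(deg) [-0.06  0.02 -0.1 ]  shift after turn [-0.3  0.4  1.1]
```

```bash
python3 -m handwheel '[[0,0,0,0,0,0],[0,0,0,0,0,0],[0,0,0,0,0,0],[0,0,0,0,0,0],[0,0,0,0,0,0],[0,0,0,0,0,0]]' 0.03 40
python3 -m handwheel '[[0,0,-0.03,0,0,0],[0,0,-0.04,0,0,0],[0,0,-0.03,0,0,0],[0,0,0,0,0,0]]' 0.03 40
python3 g.py 635 75.5 130 0
python3 -c "
from h import *
save(imaging.capture('wrist'),'w7')"
```

```text
time_s: 29.3
tcp_pos: [492.1, 161.5, 41.6]
tcp_rot: [-0.001, 1.0, -0.001, 0.002]
force: [0.3, -0.5, -1.2]
opening: 45.1
time_s: 29.63
tcp_pos: [490.8, 161.0, 144.2]
tcp_rot: [-0.0, 1.0, -0.001, -0.0]
force: [1.8, 1.6, -0.8]
opening: 44.9
t 29.63 pos [490.8 161.  144.2] toolx [ 1.    -0.002 -0.001] z [-0.001  0.001 -1.   ] j [0.2  0.49 1.74 0.   0.92 0.2 ] F [ 1.8  1.6 -0.8] op 44.9
 shift now(mm) [144.4  85.3  14. ]  turn(deg) [-0.05  0.05 -0.09]  shift after turn [144.2  85.5  14.2]
```

View pics/w7.png

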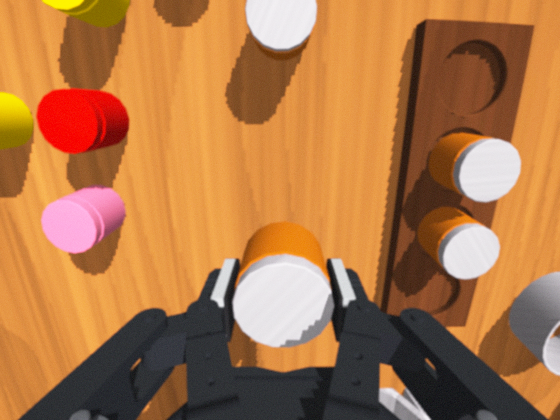

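```bash
python3 - <<'E'
from h import *
np.set_printoptions(precision=1,suppress=True)
p=imaging.capture("wrist")
im=cv2.resize(p["img"][10:340,370:540],None,fx=2.4,fy=2.4,interpolation=cv2.INTER_CUBIC)
t=np.linspace(0,2*np.pi,120)
for y in (75.5,139.5,203.5,267.5):
  for x,c in((632,(0,255,255)),(635,(255,0,255))):
    for z,r in((18,27),)+(((60,23),) if 100<y<250 else ()):
      u=proj(p,np.stack([x-1.3+r*np.cos(t),y+2.2+r*np.sin(t),0*t+z],1))
      for a in u: 
        q=((a+.5-[370,10])*2.4).astype(int)
        if 0<=q[0]<im.shape[1] and 0<=q[1]<im.shape[0]: im[q[1],q[0]]=c
cv2.imwrite("pics/w7z.png",im[:,:,::-1])
E
```

```text
(no output)
```

View pics/w7z.png

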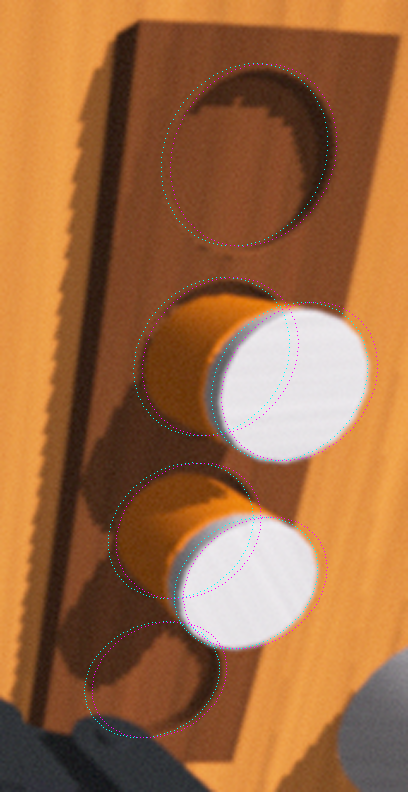

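```bash
python3 -m handwheel '[[0.03,0.015,0,0,0,0],[0.035,0.02,0,0,0,0],[0.035,0.02,0,0,0,0],[0.03,0.018,0,0,0,0],[0.008,0.006,0,0,0,0],[0,0,0,0,0,0]]' 0.03 40
python3 g.py 634 75.5 80 0
```

```text
time_s: 30.23
tcp_pos: [627.3, 77.8, 130.6]
tcp_rot: [0.001, 1.0, 0.0, -0.008]
force: [-1.4, -0.5, -0.6]
opening: 44.9
t 30.23 pos [627.3  77.8 130.6] toolx [ 1.     0.001 -0.017] z [-0.017 -0.001 -1.   ] j [ 0.03  0.64  1.44 -0.    1.08  0.03] F [-1.4 -0.5 -0.6] op 44.9
 shift now(mm) [ 7.5  2.2 50.5]  turn(deg) [0.06 0.96 0.05]  shift after turn [ 6.7  2.3 50.6]
```

```bash
python3 -m handwheel '[[0.004,0.002,0.02,0,0.9,0],[0.002,0,0.02,0,0,0],[0,0,0.012,0,0,0],[0,0,0,0,0,0]]' 0.03 40
python3 g.py 634 75.5 66 0
python3 - <<'E'
from h import *
np.set_printoptions(precision=1,suppress=True)
for c,b in(("wrist",(0,0,560,420)),("side",(250,150,340,230)),("scene",(270,220,370,310))):
    p=imaging.capture(c);x0,y0,x1,y1=b;k=1.4 if c=="wrist" else 7
    im=cv2.resize(p["img"][y0:y1,x0:x1],None,fx=k,fy=k,interpolation=cv2.INTER_CUBIC);cv2.imwrite(f"pics/{c}_v.png",im[:,:,::-1])
E
```

```text
time_s: 30.57
tcp_pos: [629.3, 76.1, 71.8]
tcp_rot: [0.0, 1.0, -0.0, -0.003]
force: [-0.3, 0.6, -1.2]
opening: 44.7
t 30.57 pos [629.3  76.1  71.8] toolx [ 1.    -0.    -0.007] z [-0.007 -0.001 -1.   ] j [ 0.03  0.72  1.48 -0.    0.95  0.03] F [-0.3  0.6 -1.2] op 44.7
 shift now(mm) [4.8 0.6 5.7]  turn(deg) [ 0.05  0.4  -0.02]  shift after turn [4.7 0.6 5.8]
```

View pics/wrist_v.png

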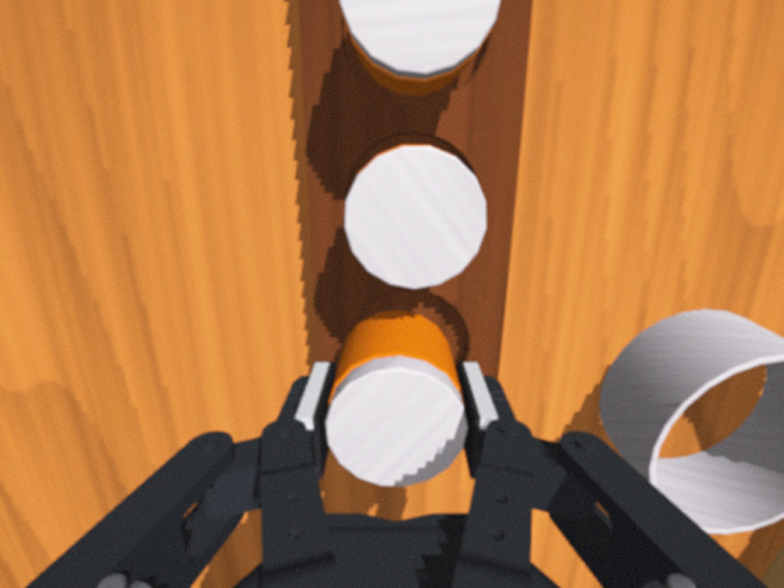

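View pics/scene_v.png

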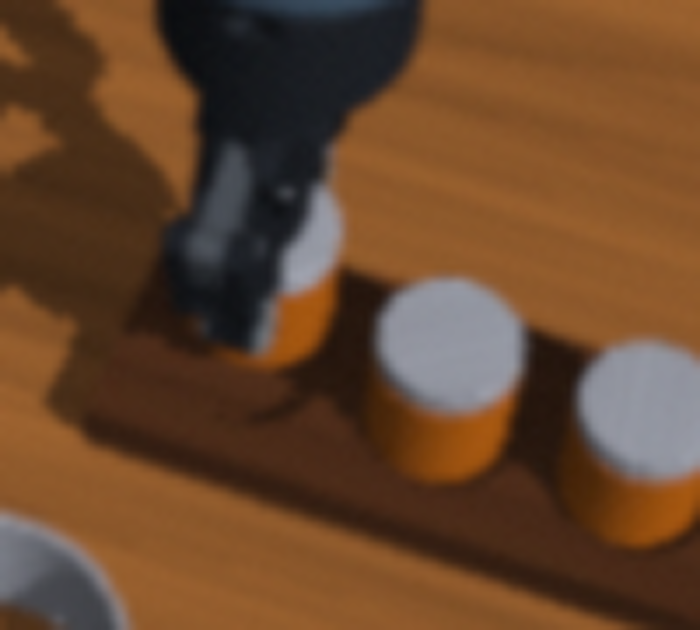

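View pics/side_v.png

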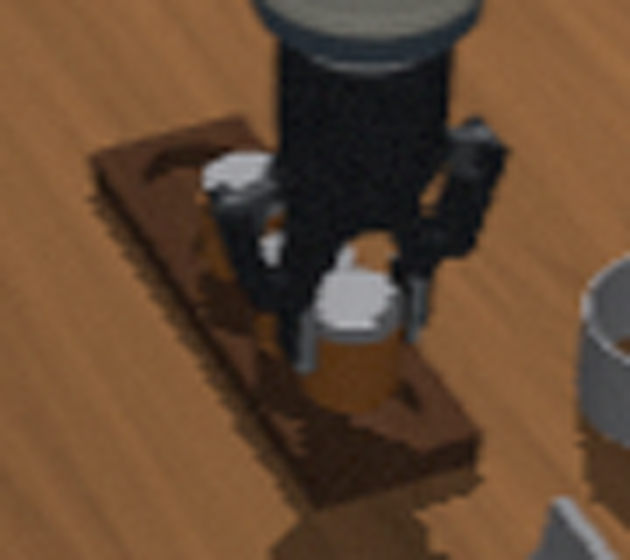

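```bash
python3 - <<'E'
from h import *
np.set_printoptions(precision=2,suppress=True)
s,p0,r=st();p=imaging.capture("wrist");print(p0)
h=onz(p,(396/1.4,424/1.4),p0[2]+9);a=onz(p,(415.5/1.4,216/1.4),60)
# width checks
for L,Rr,row,z in((327,466,424,p0[2]+9),(327,466,424,p0[2]+6),(344.5,487,216,60)):
    print(z,onz(p,(L/1.4,row/1.4),z)[0],onz(p,(Rr/1.4,row/1.4),z)[0])
print("held",h,"set",a)
for L,Rr,row in((303,525,80),(313,500,330)):
    print("tray edges",onz(p,(L/1.4,row/1.4),18)[0],onz(p,(Rr/1.4,row/1.4),18)[0])
E
```

```text
[631.23  76.2   75.05]
84.04517591576267 608.0163816782516 650.9842109705481
81.04517591576267 607.4286686139751 651.5622787812534
60 613.0016642600707 657.9786947578534
held [629.36  80.57  84.05] set [635.4  140.74  60.  ]
tray edges 593.7923885993692 678.0854706413991
tray edges 591.5099034786621 676.2770577943865
```

```bash
python3 -m handwheel '[[0.004,0.002,0.004,0,0.3,0],[0,0,0.004,0,0,0],[0,0,0,0,0,0]]' 0.03 40
python3 g.py 635.3 74.5 60 0
python3 - <<'E'
from h import *
for c in ("wrist",):
    p=imaging.capture(c);im=cv2.resize(p["img"],None,fx=1.4,fy=1.4,interpolation=cv2.INTER_CUBIC)
    cv2.imwrite("pics/w8.png",im[:,:,::-1])
p=imaging.capture("scene");im=cv2.resize(p["img"][220:310,270:370],None,fx=7,fy=7,interpolation=cv2.INTER_CUBIC);cv2.imwrite("pics/s8.png",im[:,:,::-1])
E
```

```text
time_s: 31.02
tcp_pos: [637.2, 74.5, 69.5]
tcp_rot: [0.0, 1.0, 0.0, 0.004]
force: [0.3, -0.1, -1.1]
opening: 45.0
t 31.02 pos [637.2  74.5  69.5] toolx [1.    0.001 0.009] z [ 0.009 -0.001 -1.   ] j [ 0.02  0.72  1.48 -0.    0.93  0.02] F [ 0.3 -0.1 -1.1] op 45.0
 shift now(mm) [-2.  -0.   9.5]  turn(deg) [ 0.04 -0.49  0.03]  shift after turn [-1.9 -0.   9.5]
```

View pics/w8.png

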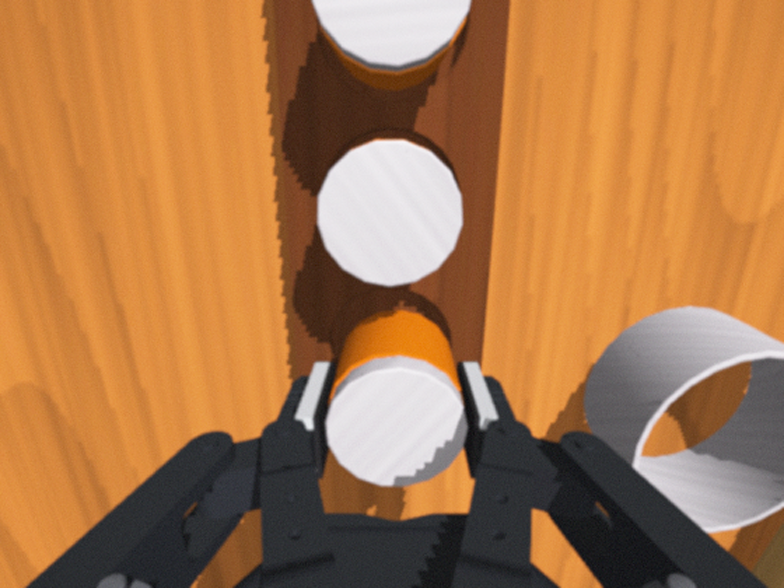

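View pics/s8.png

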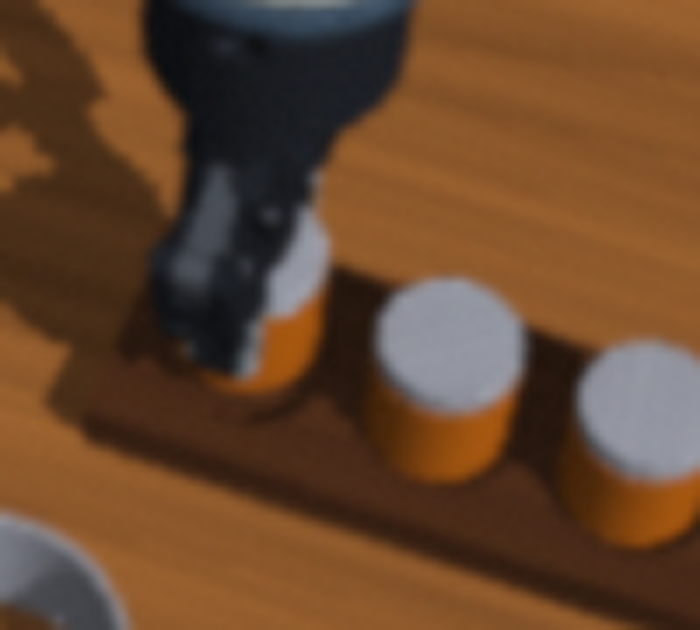

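```bash
python3 -m handwheel '[[-0.001,0,0.004,0,-0.4,0],[0,0,0.004,0,0,0],[0,0,0.002,0,0,0],[0,0,0,0,0,0]]' 0.03 40
python3 g.py 635.3 74.5 50 0
```

```text
time_s: 31.45
tcp_pos: [636.5, 74.4, 59.4]
tcp_rot: [0.0, 1.0, 0.0, 0.001]
force: [-0.0, -0.2, -1.0]
opening: 44.8
t 31.45 pos [636.5  74.4  59.4] toolx [1.    0.    0.002] z [ 0.002 -0.001 -1.   ] j [ 0.02  0.74  1.48 -0.    0.92  0.02] F [-0.  -0.2 -1. ] op 44.8
 shift now(mm) [-1.3 -0.1  9.4]  turn(deg) [ 0.04 -0.1   0.02]  shift after turn [-1.2 -0.1  9.4]
```

```bash
python3 -m handwheel '[[-0.001,0,0.003,0,-0.1,0],[0,0,0.002,0,0,0],[0,0,0,0,0,0]]' 0.03 40
python3 g.py 635.3 74.5 50 0
python3 -m handwheel '[[0,0,0.002,0,0,0],[0,0,0.001,0,0,0]]' 0.03 40
python3 g.py 635.3 74.5 50 0
```

```text
time_s: 31.7
tcp_pos: [635.3, 74.4, 53.6]
tcp_rot: [0.0, 1.0, 0.0, -0.0]
force: [0.5, 0.6, -2.0]
opening: 44.8
t 31.70 pos [635.3  74.4  53.6] toolx [ 1.     0.    -0.001] z [-0.001 -0.001 -1.   ] j [ 0.02  0.75  1.48 -0.    0.91  0.02] F [ 0.5  0.6 -2. ] op 44.8
 shift now(mm) [-0.  -0.1  3.6]  turn(deg) [0.04 0.03 0.02]  shift after turn [-0.  -0.1  3.6]
time_s: 31.87
tcp_pos: [635.3, 74.4, 50.7]
tcp_rot: [0.0, 1.0, 0.0, -0.0]
force: [-8.5, -1.3, 22.7]
opening: 44.9
t 31.87 pos [635.3  74.4  50.7] toolx [ 1.  0. -0.] z [-0.    -0.001 -1.   ] j [ 0.02  0.75  1.48 -0.    0.91  0.02] F [-8.5 -1.3 22.7] op 44.9
 shift now(mm) [-0.  -0.1  0.7]  turn(deg) [0.04 0.02 0.02]  shift after turn [-0.  -0.1  0.7]
```

```bash
python3 -m handwheel '[[0,0,-0.001,0,0,0],[0,0,0,0,0,0],[0,0,0,0,0,0],[0,0,0,0,0,0]]' 0.0854 40
python3 -m handwheel '[[0,0,-0.01,0,0,0],[0,0,-0.02,0,0,0],[0,0,-0.03,0,0,0],[0,0,-0.03,0,0,0],[0,-0.01,-0.01,0,0,0],[-0.02,-0.03,0,0,0,0],[-0.03,-0.03,0,0,0,0],[-0.03,-0.04,0,0,0,0],[-0.03,-0.04,0,0,0,0],[-0.02,-0.03,0,0,0,0],[0,0,0,0,0,0]]' 0.0854 40
python3 g.py 489 301 130 0
python3 -c "
from h import *
save(imaging.capture('wrist'),'w9');save(imaging.capture('scene'),'s9')"
```

```text
time_s: 32.2
tcp_pos: [635.6, 74.4, 51.9]
tcp_rot: [0.0, 1.0, 0.0, 0.0]
force: [0.2, 0.3, 0.3]
opening: 85.2
time_s: 33.12
tcp_pos: [513.0, 245.5, 163.9]
tcp_rot: [-0.001, 1.0, -0.003, 0.004]
force: [0.6, 0.5, -0.2]
opening: 85.4
t 33.12 pos [513.  245.5 163.9] toolx [ 1.    -0.006  0.008] z [ 0.008  0.001 -1.   ] j [ 0.34  0.52  1.6  -0.    1.02  0.35] F [ 0.6  0.5 -0.2] op 85.4
 shift now(mm) [-24.6 -55.3  33.8]  turn(deg) [-0.08 -0.47 -0.35]  shift after turn [-24.  -55.5  33.9]
```

View pics/w9.png

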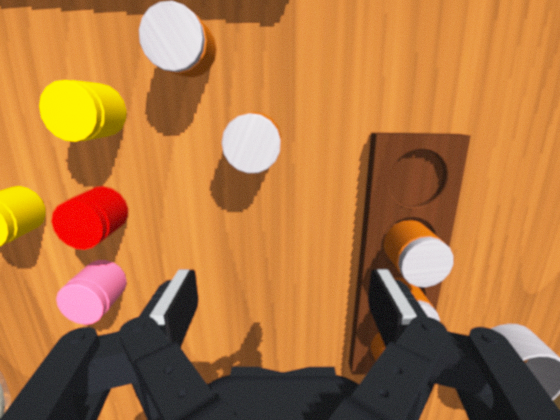

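View pics/s9.png

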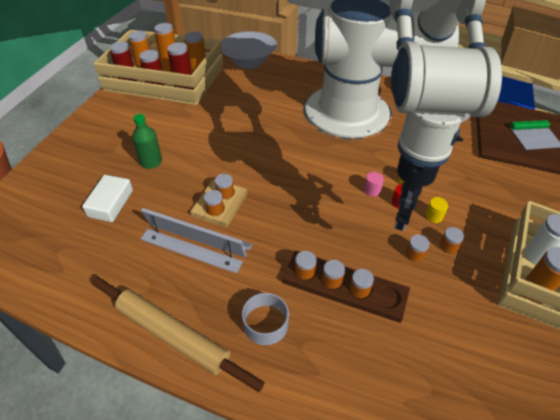

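```bash
python3 - <<'E'
from h import *
np.set_printoptions(precision=1,suppress=True)
p=imaging.capture("wrist")
print("D",onz(p,(251.5,143),50)[:2],"well",onz(p,(412,178.5),18)[:2], "tray L/R edge",onz(p,(369,200),18)[0],onz(p,(462,178),18)[0])
E
python3 -m handwheel '[[-0.012,-0.025,0.01,0,-0.4,-0.3],[-0.01,-0.02,0.01,0,0,0],[-0.002,-0.008,0.01,0,0,0],[0,0,0,0,0,0]]' 0.0854 40
python3 g.py 489 301 38 0
```

```text
D [491.6 301. ] well [632.2 265.2] tray L/R edge 594.5493357588881 679.0557782664986
time_s: 33.6
tcp_pos: [497.7, 292.6, 134.2]
tcp_rot: [-0.001, 1.0, -0.005, 0.004]
force: [0.1, -1.0, -0.6]
opening: 85.5
t 33.60 pos [497.7 292.6 134.2] toolx [ 1.    -0.009  0.007] z [ 0.007  0.001 -1.   ] j [ 0.43  0.57  1.6  -0.    0.97  0.44] F [ 0.1 -1.  -0.6] op 85.5
 shift now(mm) [-9.5 -8.2 96.1]  turn(deg) [-0.07 -0.43 -0.52]  shift after turn [-8.7 -8.4 96.2]
```

```bash
python3 -m handwheel '[[-0.005,-0.006,0.03,0,-0.4,-0.5],[-0.002,-0.003,0.03,0,0,0],[0,0,0.02,0,0,0],[0,0,0.008,0,0,0],[0,0,0,0,0,0]]' 0.0854 40
python3 g.py 490.5 301.2 38 0
```

```text
time_s: 34.02
tcp_pos: [497.6, 297.5, 45.0]
tcp_rot: [-0.001, 1.0, -0.002, 0.003]
force: [-0.3, 0.1, 1.0]
opening: 85.7
t 34.02 pos [497.6 297.5  45. ] toolx [ 1.    -0.004  0.005] z [ 0.005  0.002 -1.   ] j [ 0.44  0.7   1.65 -0.    0.78  0.44] F [-0.3  0.1  1. ] op 85.7
 shift now(mm) [-7.2 -3.7  6.9]  turn(deg) [-0.12 -0.3  -0.22]  shift after turn [-7.1 -3.7  7. ]
```

```bash
python3 -m handwheel '[[-0.006,-0.003,0.004,0,-0.3,-0.2],[-0.002,-0.001,0.002,0,0,0],[0,0,0,0,0,0]]' 0.0854 40
python3 g.py 490.5 301.2 38 0
python3 -m handwheel '[[0,0,0,0,0,0],[0,0,0,0,0,0],[0,0,0,0,0,0],[0,0,0,0,0,0],[0,0,0,0,0,0]]' 0.03 40
python3 -m handwheel '[[0,0,-0.03,0,0,0],[0,0,-0.04,0,0,0],[0,0,-0.03,0,0,0],[0,0,0,0,0,0]]' 0.03 40
python3 g.py 635.3 266 100 0
python3 -c "
from h import *
save(imaging.capture('wrist'),'w10')"
```

```text
time_s: 34.27
tcp_pos: [491.3, 300.4, 40.6]
tcp_rot: [-0.001, 1.0, -0.001, 0.001]
force: [0.2, 0.1, 0.5]
opening: 85.2
t 34.27 pos [491.3 300.4  40.6] toolx [ 1.    -0.003  0.001] z [ 0.001  0.003 -1.   ] j [0.44 0.71 1.66 0.   0.77 0.44] F [0.2 0.1 0.5] op 85.2
 shift now(mm) [-0.8 -0.8  2.6]  turn(deg) [-0.16 -0.07 -0.15]  shift after turn [-0.8 -0.8  2.6]
time_s: 34.68
tcp_pos: [492.8, 301.1, 44.0]
tcp_rot: [-0.002, 1.0, -0.001, 0.003]
force: [-0.4, 0.1, -0.9]
opening: 44.9
time_s: 35.02
tcp_pos: [491.1, 300.2, 146.2]
tcp_rot: [-0.001, 1.0, -0.001, 0.001]
force: [1.8, 0.6, -0.1]
opening: 45.1
t 35.02 pos [491.1 300.2 146.2] toolx [ 1.    -0.002  0.002] z [ 0.002  0.003 -1.   ] j [0.44 0.55 1.59 0.   1.   0.44] F [ 1.8  0.6 -0.1] op 45.1
 shift now(mm) [144.1  34.   46.4]  turn(deg) [-0.16 -0.09 -0.1 ]  shift after turn [144.2  34.2  46.2]
```

View pics/w10.png

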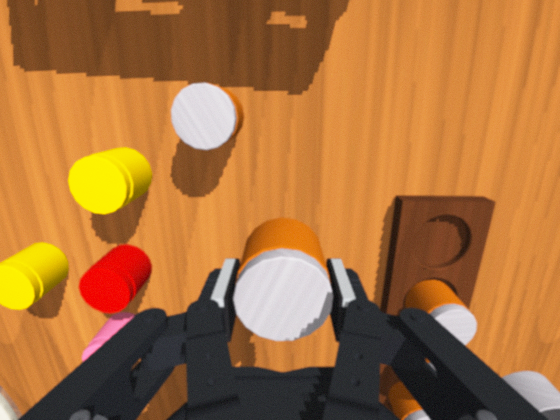

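```bash
python3 -m handwheel '[[0.03,0.007,0,0,0,0],[0.035,0.009,0,0,0,0],[0.035,0.009,0,0,0,0],[0.03,0.007,0,0,0,0],[0.008,0,0.01,0,0,0],[0,0,0,0,0,0]]' 0.03 40
python3 g.py 635.3 266.2 80 0
```

```text
time_s: 35.57
tcp_pos: [630.7, 265.7, 128.9]
tcp_rot: [-0.0, 1.0, 0.0, -0.002]
force: [-1.6, -0.0, -2.4]
opening: 45.2
t 35.57 pos [630.7 265.7 128.9] toolx [ 1.     0.001 -0.004] z [-0.004  0.    -1.   ] j [0.31 0.7  1.31 0.   1.14 0.31] F [-1.6 -0.  -2.4] op 45.2
 shift now(mm) [ 4.8 -0.5 48.9]  turn(deg) [-0.03  0.24  0.04]  shift after turn [ 4.6 -0.5 48.9]
```

```bash
python3 -m handwheel '[[0.003,-0.001,0.02,0,0.2,0],[0.001,0,0.02,0,0,0],[0,0,0.012,0,0,0],[0,0,0,0,0,0]]' 0.03 40
python3 g.py 635.3 266.2 60 0
python3 - <<'E'
from h import *
p=imaging.capture("wrist");im=cv2.resize(p["img"],None,fx=1.4,fy=1.4,interpolation=cv2.INTER_CUBIC);cv2.imwrite("pics/w11.png",im[:,:,::-1])
p=imaging.capture("scene");im=cv2.resize(p["img"][230:320,320:420],None,fx=7,fy=7,interpolation=cv2.INTER_CUBIC);cv2.imwrite("pics/s11.png",im[:,:,::-1])
E
```

```text
time_s: 35.9
tcp_pos: [631.8, 266.5, 71.9]
tcp_rot: [0.0, 1.0, 0.0, -0.002]
force: [-0.4, -0.2, -1.8]
opening: 44.7
t 35.90 pos [631.8 266.5  71.9] toolx [ 1.     0.    -0.005] z [-0.005 -0.001 -1.   ] j [0.31 0.77 1.34 0.   1.03 0.31] F [-0.4 -0.2 -1.8] op 44.7
 shift now(mm) [ 3.5  0.3 11.9]  turn(deg) [0.04 0.27 0.01]  shift after turn [ 3.5  0.3 11.9]
```

View pics/w11.png

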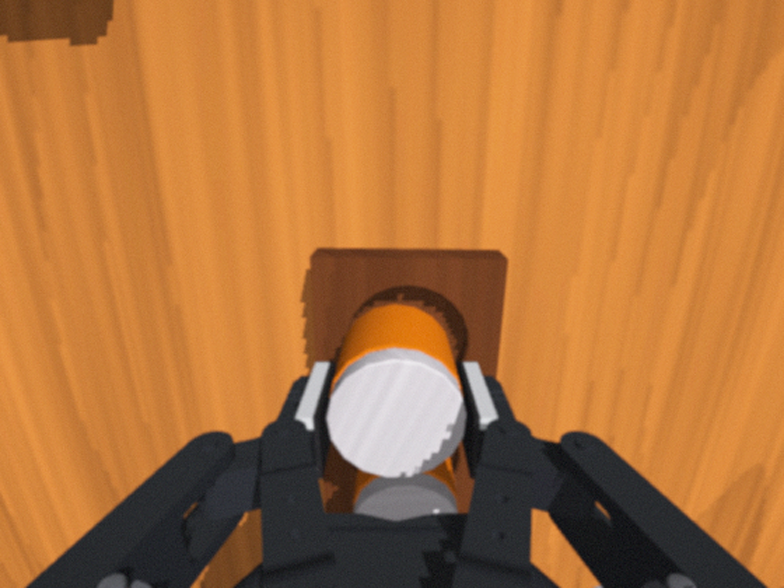

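View pics/s11.png

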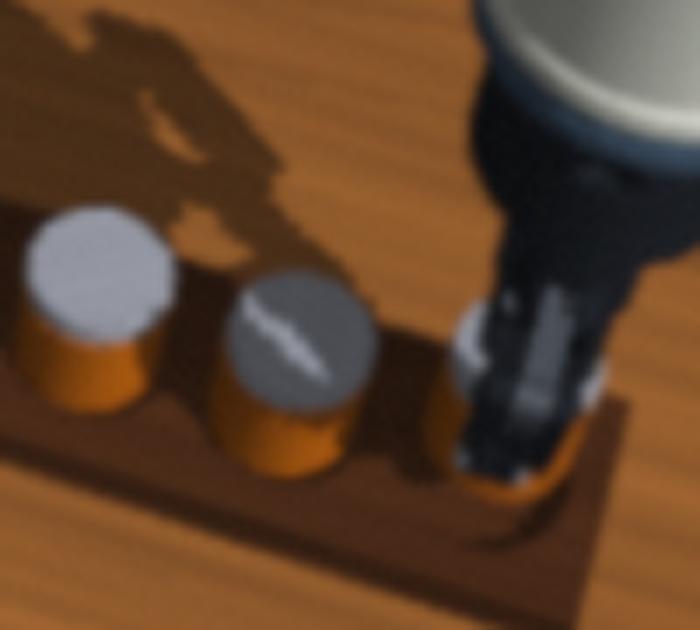

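```bash
python3 -m handwheel '[[0.002,0,0.004,0,0.2,0],[0.001,0,0.004,0,0,0],[0,0,0.003,0,0,0],[0,0,0,0,0,0]]' 0.03 40
python3 g.py 635.3 266.2 50 0
```

```text
time_s: 36.33
tcp_pos: [637.0, 268.1, 66.0]
tcp_rot: [-0.001, 1.0, 0.001, 0.003]
force: [-0.3, 0.8, -1.5]
opening: 45.0
t 36.33 pos [637.  268.1  66. ] toolx [1.    0.001 0.006] z [ 0.006  0.002 -1.   ] j [ 0.31  0.78  1.34 -0.    1.02  0.31] F [-0.3  0.8 -1.5] op 45.0
 shift now(mm) [-1.8  1.9 16. ]  turn(deg) [-0.09 -0.35  0.07]  shift after turn [-1.7  1.9 16. ]
```

```bash
python3 -m handwheel '[[-0.0015,0.0015,0.004,0,-0.3,0],[0,0,0.004,0,0,0],[0,0,0.002,0,0,0],[0,0,0,0,0,0]]' 0.03 40
python3 g.py 635.3 266.2 50 0
```

```text
time_s: 36.67
tcp_pos: [635.8, 266.5, 56.0]
tcp_rot: [-0.001, 1.0, 0.001, 0.001]
force: [0.6, -0.0, -1.5]
opening: 44.8
t 36.67 pos [635.8 266.5  56. ] toolx [1.    0.001 0.002] z [ 0.002  0.002 -1.   ] j [0.31 0.79 1.34 0.   1.   0.31] F [ 0.6 -0.  -1.5] op 44.8
 shift now(mm) [-0.6  0.3  6. ]  turn(deg) [-0.12 -0.1   0.07]  shift after turn [-0.5  0.3  6. ]
```

```bash
python3 -m handwheel '[[-0.0005,0,0.002,0,0,0],[0,0,0.001,0,0,0],[0,0,0,0,0,0]]' 0.03 40
python3 g.py 635.3 266.2 50 0
python3 -m handwheel '[[0,0,0.001,0,0,0],[0,0,0.001,0,0,0]]' 0.03 40
python3 g.py 635.3 266.2 50 0
```

```text
time_s: 36.92
tcp_pos: [635.4, 266.5, 53.6]
tcp_rot: [-0.001, 1.0, 0.001, 0.001]
force: [-0.3, 0.5, -0.9]
opening: 44.7
t 36.92 pos [635.4 266.5  53.6] toolx [1.    0.001 0.002] z [ 0.002  0.002 -1.   ] j [0.31 0.8  1.35 0.   1.   0.31] F [-0.3  0.5 -0.9] op 44.7
 shift now(mm) [-0.1  0.3  3.6]  turn(deg) [-0.12 -0.11  0.06]  shift after turn [-0.1  0.3  3.6]
time_s: 37.08
tcp_pos: [635.5, 266.4, 53.4]
tcp_rot: [-0.001, 1.0, 0.001, 0.001]
force: [-7.7, -2.9, 20.6]
opening: 44.7
t 37.08 pos [635.5 266.4  53.4] toolx [1.    0.001 0.003] z [ 0.003  0.002 -1.   ] j [0.31 0.8  1.35 0.   0.99 0.31] F [-7.7 -2.9 20.6] op 44.7
 shift now(mm) [-0.2  0.2  3.4]  turn(deg) [-0.13 -0.16  0.07]  shift after turn [-0.2  0.2  3.4]
```

```bash
python3 -m handwheel '[[0,0,-0.001,0,0,0],[0,0,0,0,0,0],[0,0,0,0,0,0],[0,0,0,0,0,0]]' 0.0854 40
python3 -m handwheel '[[0,0,-0.01,0,0,0],[0,0,-0.02,0,0,0],[0,0,-0.03,0,0,0],[0,0,-0.04,0,0,0],[0,-0.01,-0.04,0,0,0],[-0.02,0,-0.04,0,0,0],[-0.04,0,-0.02,0,0,0],[-0.04,0,0,0,0,0],[-0.04,0,0,0,0,0],[-0.04,0,0,0,0,0],[0,0,0,0,0,0]]' 0.0854 40
python3 - <<'E'
from h import *
np.set_printoptions(precision=1,suppress=True)
for c,bs in(("side",((255,220,365,310),(250,150,340,230))),("scene",((165,150,265,240),(270,220,420,330)))):
    p=imaging.capture(c);save(p,c+"_e")
    for i,(x0,y0,x1,y1) in enumerate(bs):
        k=5;im=cv2.resize(p["img"][y0:y1,x0:x1],None,fx=k,fy=k,interpolation=cv2.INTER_CUBIC);cv2.imwrite(f"pics/{c}_e{i}.png",im[:,:,::-1])
s=readout.observe();print(s["time_s"],s["tcp_pos"],s["force"])
E
```

```text
time_s: 37.42
tcp_pos: [635.7, 266.6, 54.8]
tcp_rot: [-0.001, 1.0, 0.001, 0.002]
force: [-0.2, -0.8, -0.3]
opening: 85.6
time_s: 38.33
tcp_pos: [453.1, 275.0, 262.5]
tcp_rot: [-0.002, 1.0, -0.001, 0.003]
force: [1.2, 0.5, 0.7]
opening: 85.6
38.4333 [458.9 275.8 263.2] [ 0.7  0.4 -0.6]
```

View pics/scene_e.png

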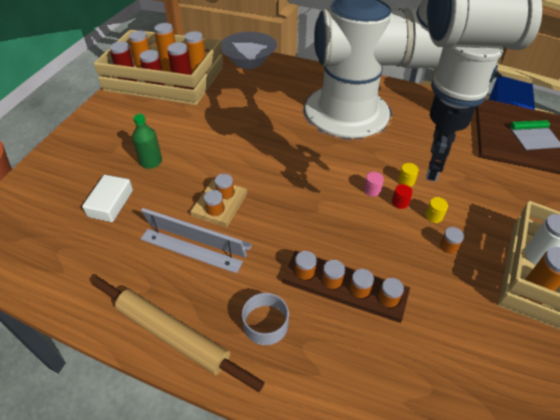

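View pics/scene_e1.png

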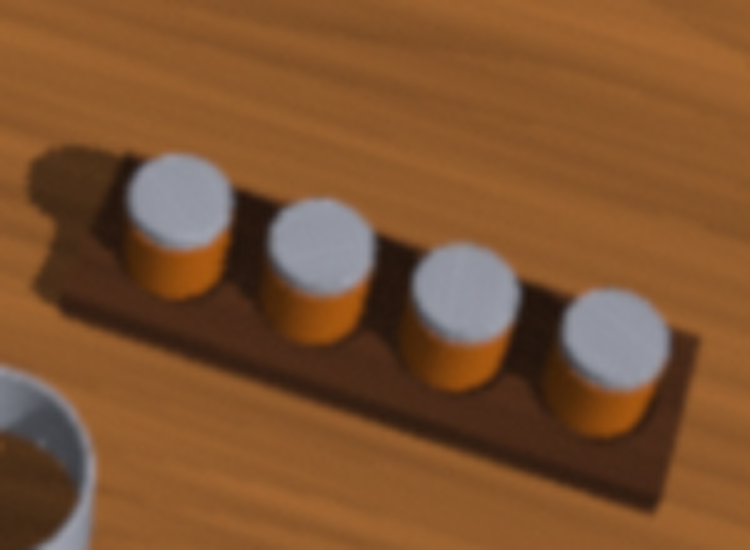

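View pics/side_e1.png

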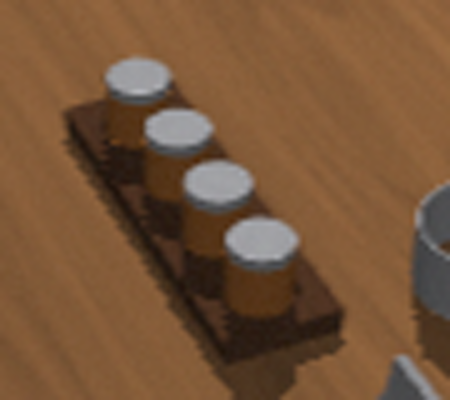

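View pics/side_e0.png

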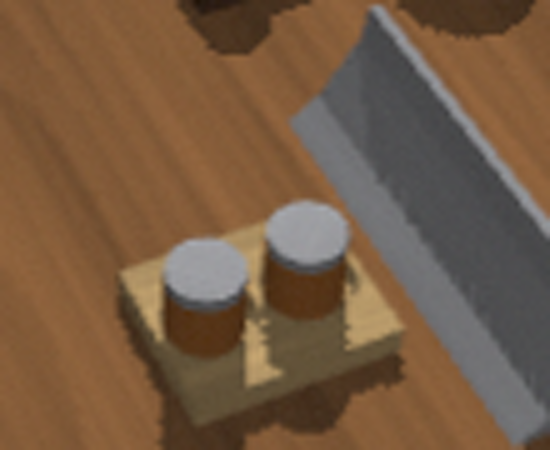

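```bash
python3 - <<'E'
from h import *
np.set_printoptions(precision=1,suppress=True)
s=imaging.capture("scene");d=imaging.capture("side")
f=lambda o,u,k:((u[0]+.5)/k-.5+o[0],(u[1]+.5)/k-.5+o[1])
for a,b in zip([(181,200),(322,245),(467,292),(616,338)],[(262,241),(218,184),(179,130),(138,77)]):
    P,e=tri(s,f((270,220),a,5),d,f((250,150),b,5));print(P,e,onz(s,f((270,220),a,5),60)[:2],onz(d,f((250,150),b,5),60)[:2])
for a,b in zip([(354,245),(289,343)],[(206,270),(307,233)]):
    P,e=tri(s,f((165,140),a,6),d,f((255,220),b,5));print("board",P,e)
E
```

```text
[635.9  76.4  58.3] 0.3628933398138597 [636.9  76.8] [635.1  74.4]
[635.7 140.4  58.1] 0.1401226918881958 [637.  140.6] [634.6 138.4]
[636.7 204.6  58.2] 0.5455144330347645 [637.6 204.8] [635.8 202.1]
[636.1 269.8  59.1] 1.3569818683466826 [637.3 269.3] [635.3 269.5]
board [ 483.4 -196.1   57.3] 0.45313905542083704
board [ 543.9 -195.7   57.8] 0.0610115429063558
```

```bash
python3 -m handwheel '[[0.03,0,0,0,0,0],[0.03,0,0,0,0,0],[0,0,0,0,0,0]]' 0.0854 40; python3 - <<'E'
from h import *
p=imaging.capture("wrist");im=cv2.resize(p["img"],None,fx=1.4,fy=1.4,interpolation=cv2.INTER_CUBIC);cv2.imwrite("pics/w12.png",im[:,:,::-1])
E
```

```text
time_s: 38.78
tcp_pos: [525.4, 275.6, 263.3]
tcp_rot: [-0.003, 1.0, -0.002, 0.006]
force: [-0.9, -1.3, -0.0]
opening: 85.4
```

View pics/w12.png

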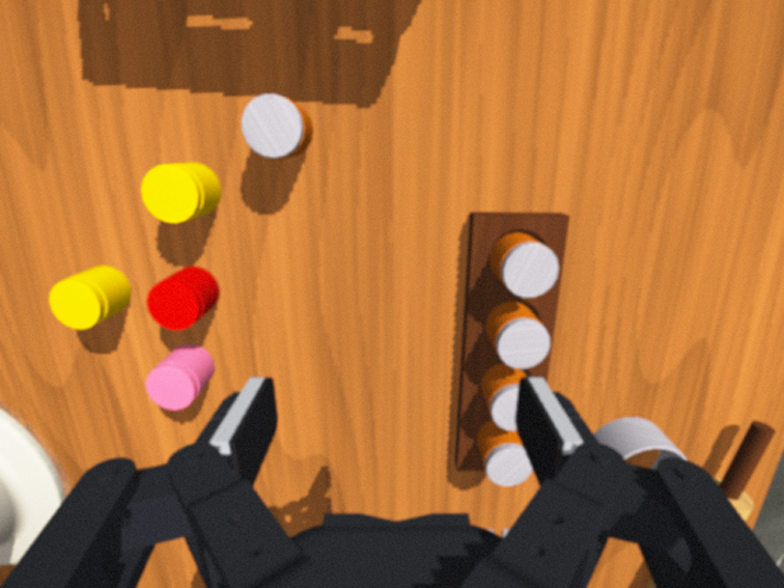

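The wrist picture shows four upright lids evenly in line in the tray: (531,270), (522,342), (508,404) and (508,463) in the enlarged view. All six jars look seated, so I hand in.

```bash
python3 -c "
from cell import arm
print(arm.job_done())"
```

```text
the job is handed in; nothing more can be done
None
```

I turned the board over against the backstop so it lies flat with its wells up. I then stood four spare jars in the empty wells: two in the board and two at the ends of the tray. The job was handed in at about 39 s, with no verdict reported.

**Last checks:**
- **Jars:** All six lids triangulated at 57–59 mm; a seated jar's lid would be at 60 mm. They were about 64 mm apart in the tray and 60 mm apart in the board, and all looked upright.
- **Other things:** I saw no movement of the ring cutter, bottle, butter dish or the two jars already in the tray. The robot was clear of everything.

**What went wrong or disagreed:**
- **First push:** The fingers rode up over the board on the first try. I backed off and repeated it lower.
- **Force:** Setting the second board jar on its floor gave a brief reading of about 75 N at the wrist. That is under the 120 N wrist limit, but it was pressed harder than I meant.
- **Camera agreement:** The cameras differed by 2–4 mm in absolute position. The side camera put the jar in the last tray well about 3 mm off its expected place along the row; I took this as pixel noise.

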